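# Stack the pinned parts trays on their base board

### The arm

A 6-joint arm with a two-finger parallel gripper is mounted at the origin on the work surface. World frame = base frame: x ahead of the robot, y to its left, z up, the work surface at z = 0. Lengths are in m, angles in rad, forces in N, time in s.
With the tool pointing down it reaches from about 0.325 to 0.9 m from the base axis. Payload 6.1 kg.
Tool frame: the origin (TCP) lies midway between the tips of the shut fingers; the grasp point (between the pads) lies bot.pinch_z behind it (bot.pinch_z is the distance from the TCP to the grasp point, in m); z points along the fingers, x is the direction in which the jaws open and shut, and the axes are right-handed (so a half turn about z gives the same grasp; the last joint's range is limited). The gripper opens to 85 mm and grips with 20 to 120 N. Pads are 22 mm wide; open, the fingers measure 114 mm over their backs; the gripper's body (76 mm by 85 mm) begins 54 mm behind the grasp point. The pads swing forward as they close: fully open they stand 13 mm farther back than shut.
Start: joints at [-1.263, 0.22, 1.526, -0, 1.395, -0.126], TCP at [0.263, -0.567, 0.231] pointing down, gripper open.
Joint ranges: [-2.98, 2.98], [-0.91, 2.08], [0.09, 2.57], [-1.24, 4.39], [0.2, 2.65], [-2.68, 2.68]. Speed limits (rad/s): [2.57, 2.57, 3.01, 3.14, 3.14, 3.14].

### API

Orientations are given as a unit quaternion [w, x, y, z].
In Python, from plant import status, optics, sign_off, bot gives the robot as it stands. The module is installed in compiled form; this text tells all that it offers.
- The arm moves only by the tool send_rows, never from a script. Its argument "commands" is a list of rows, each an object with "linear": the shift along the tool's x, y, z in cm, a list of three; "twist": the turn about the tool's z in degrees; "jaw": the closure, from 0 (fully open) to 1 (shut). A call has 1 to 10 rows; each row is the pose to reach, as a shift and turn from the pose commanded when the call began, along the tool's axes at that moment; what a row does not reach only later rows make up. A row lasts 1/12 s, in which the tool goes at most 41.7 mm and 7.16 degrees, less where a joint would pass 70% of its speed; a pose out of reach is approached as far as the arm can. A call with a gripper value outside its range is refused whole. The fingers move at their own pace and stop on an object; "newtons" is the grip in N (left out, the last holds). Time passes only in rows, so rows that repeat a pose let the fingers close. It gives the time, the measured TCP pose, the force and the opening at its end, in the units of the state.
- status.get_obs(): the state, without advancing time (a new reading comes with each control period).
- optics.grab_frame(name): name is "scene" or "top" or "wrist"; returns the picture (420x560x3 uint8, red, green, blue); there is no depth.
- optics.camera_info(name): a dict with "fovy" (degrees; the focal length in pixels is half the picture's height over the tangent of half this angle, whatever the lens; pixels are square), "cx", "cy" (the principal point, pixels), "T" (4x4, takes a point from camera to world coordinates). Camera axes: x right, y down, z forward; pixel columns grow to the right and rows downward; lengths in m; the calibration is good to about 2 mm. The wrist camera is an equidistant fisheye: a pixel r from the principal point sees the ray r / f radians off the axis. A picture is of the moment at which its call begins: read the wrist's pose just before it. camera_info takes no time and is no camera call; for the wrist camera it gives the pose at the moment of the call.
- sign_off(): hands the job in, once; it reports no verdict.
The state is a dict: "time": time; "qpos": joint angles; "qvel": joint speeds; "tau": joint torques, N m; "eef_pos": TCP position; "orientation": TCP orientation; "contact_force": force on the tool from outside, world axes, zero at the start; "wrist_torque": the same for the moment, N m; "grip_width": opening from 0.0 (shut) to 1.0 (fully open).
Only numpy, scipy, OpenCV 4.12 (cv2) and the standard library are available. Lean on these libraries where they do the work, as an engineer would, in place of code of your own. Each camera call takes 0.05 s, during which the arm holds its last target.

### The job

The full tray of wooden panels was left askew on the green base board, its pins riding on top of the board: it is too wide to grasp, so push it along until all four pins drop into the board's sockets and it sits fully home. Then pick up the blue empty tray and stack it on the full one the same way, its four pins fully down in the full tray's sockets, and let go. Keep both trays level all along, and leave the glue bottle, jar, wooden block and screwdriver where they are.

Things in the scene. Friction and masses are not known exactly. Their poses are not given: they have to be found in the camera images.
- board: Green-painted wooden base board screwed to the bench (cannot move), 210 mm (x) by 170 mm (y), 24 mm thick; origin at the centre of its underside, on the bench. In its top four square sockets 18 mm wide, 14 mm deep, at x = +-62, y = +-42 mm. Lies left or right, at any yaw, and carries the full tray. Home, the full tray's underside lies on the board, its centre above the board's origin, x axes parallel.
- full_centre (a point): Centre of the full tray's body, 37 mm above the pin tips, 25 mm below its flat top. Start: pin tips on the board's top (this point 61 mm above the bench), 20 to 28 mm off to the board's +y, up to 30 mm off either way in the board's x, turned up to 0.15 rad. Home: 49 mm above the bench, straight above the board's origin.
- full_tray: Light plywood tray filled flush with OSB panels, 0.45 to 0.9 kg, loose. Body 150 mm (x) by 110 mm (y) by 50 mm high; below it four steel pins, 12 mm diameter, 12 mm long, round-ended, at x = +-62, y = +-42 mm; in its top, above the pins, four square sockets 18 mm wide, 14 mm deep, in brown corner posts 26 mm square. Origin midway between the pin tips.
- empty_centre (a point): Centre of the empty tray's body, 37 mm above its pin tips and 25 mm below its rim. Start: standing on its pins on the bench, any yaw. Home: 50 mm above the full tray's centre, x axes parallel (a half turn about z fits as well).
- empty_tray: Blue open tray, 0.25 to 0.5 kg, loose, walls 10 mm, floor 6 mm thick; outside and pins exactly as the full tray: body 150 (x) by 110 (y) by 50 mm high, four pins 12 mm long below; solid brown corner posts 26 mm square, no sockets. Origin midway between the pin tips, 37 mm below its centre.
- strip (a point): Centre of the empty tray's carrying strip: a light wooden bar 20 mm wide (tray's x), 90 mm long (tray's y), 16 mm thick, top flush with the rim; this point 17 mm above the tray's centre. 28 mm free below it, 55 mm free on either side in x: grasp it across its width, fingers reaching down into the tray. It is the balance point.
- glue_c (a point): White glue bottle with orange cap, upright, 54 mm diameter, 110 mm high; point at half height. Bystander: do not disturb.
- jar_c (a point): Amber jar with steel lid, upright, 66 mm diameter, 75 mm high; point at half height. Bystander.
- offcut_c (a point): Plywood block 70 by 45 by 50 mm high; point at its centre. Bystander.
- driver_grip (a point): Red-handled screwdriver, 190 mm long, lying flat; point on its handle. Bystander.
Things that resemble listed ones, but are neither listed nor needed, are in the scene too. Leave any yellow look-alike of the full_tray alone. There is more than one size of the empty_tray; the one meant has the size given above.

How it is judged:
On the way, in this order (a step that is already met when the one before it is completed fails the run):
1. the full tray is home on the base board, all four pins down in the sockets (x of full_centre in the frame of board between -0.005 and 0.005 m and y of full_centre in the frame of board between -0.005 and 0.005 m and z of full_centre in the frame of board between 0.045 and 0.052 m and angle between full_centre's own z axis and vertical below 0.04 rad and angle between the x axis of full_centre and the x axis of board, either way round below 0.1 rad), for 0.2 s.
2. the empty tray is home on the full tray, which is still home on the board (all of step 1 and x of empty_centre in the frame of full_centre between -0.005 and 0.005 m and y of empty_centre in the frame of full_centre between -0.005 and 0.005 m and z of empty_centre in the frame of full_centre between 0.046 and 0.053 m and angle between empty_centre's own z axis and vertical below 0.04 rad and angle between the x axis of empty_centre and the x axis of full_centre, either way round below 0.1 rad), for 0.2 s.
At the end, for the whole second after the job is handed in: Full tray home on the board (centre within 5 mm in x and y and 3 mm in height of the home place, level within 0.04 rad, axes within 0.1 rad), empty tray home on the full tray to the same tolerances (either way round), both at rest and released (all of step 2 and linear speed of each of full_tray, empty_tray below 0.02 m/s); the robot touches nothing.
It fails at once if a tray is tipped: the full one more than 0.35 rad, the empty one more than 0.5 rad (angle between full_centre's own z axis and vertical above 0.35 rad or angle between empty_centre's own z axis and vertical above 0.5 rad).
It fails at once if the glue bottle is moved by more than 20 mm (distance of glue_c from where it was at the start of the episode above 0.02 m).
It fails at once if the jar is moved by more than 20 mm (distance of jar_c from where it was at the start of the episode above 0.02 m).
It fails at once if the wooden block is moved by more than 20 mm (distance of offcut_c from where it was at the start of the episode above 0.02 m).
It fails at once if the screwdriver is moved by more than 20 mm (distance of driver_grip from where it was at the start of the episode above 0.02 m).
It also fails if it takes over 64 s, if anything falls off the work surface, if the arm or the gripper's body presses on something with over 40 N, if the wrist force passes 120 N, or if a joint passes its speed limit or range.

## Working session

There is one attempt and no reset: what is moved stays moved. The work goes in short steps, Python scripts to look and compute and a tool call to move; the robot and the scene stay as the last step left them, time stands still between calls to the robot, and variables do not carry over. Pictures are saved under pics/ and viewed, and the job is handed in when it is done.

Besides the shell and the picture viewer there is one more tool, called as name(argument=value, ...), one argument or row to a line, values as JSON. send_rows: Moves the arm, as the interface text tells. Its arguments: {"type":"object","properties":{"commands":{"type":"array"},"newtons":{"type":"number"}},"required":["commands"]}

```bash
mkdir -p pics; python3 - <<'E'
from plant import status, optics, bot
import cv2, numpy as np
print(status.get_obs()); print([a for a in dir(bot) if a[0]!='_'], bot.pinch_z)
for n in ["scene","top","wrist"]:
    i=optics.camera_info(n); print(n,i)
    f=optics.grab_frame(n); np.save(f'pics/{n}0.npy',f); cv2.imwrite(f'pics/{n}0.png',f[:,:,::-1])
E
```

```text
{'time': 0.0, 'qpos': array([-1.26308235e+00,  2.21236392e-01,  1.52760941e+00, -4.13809563e-06,
        1.39469035e+00, -1.26122658e-01]), 'qvel': array([ 3.00850632e-04,  9.44536505e-05,  1.69088059e-03, -2.91231944e-04,
        4.43529643e-04,  4.10231147e-04]), 'tau': array([-6.14630389e-04, -4.96898317e+01, -3.89397562e+01, -2.55383929e-04,
        1.10161572e-02, -7.30419373e-06]), 'eef_pos': array([ 0.26252073, -0.5665301 ,  0.23019378]), 'orientation': array([-6.20431079e-04,  8.42720125e-01, -5.38351044e-01, -7.47904803e-04]), 'contact_force': array([ 1.01063579,  0.51797652, -0.04282238]), 'wrist_torque': array([0.04301424, 0.02508635, 0.03142736]), 'grip_width': 1.0010247935036505}
['PlanningError', 'pinch_z'] 0.0187
scene {'fovy': 43.12985622044727, 'cx': 278.8626514357382, 'cy': 199.10300204214022, 'T': array([[-0.50787844,  0.65006648, -0.56521948,  1.31491716],
       [ 0.86138892,  0.37693654, -0.34048198,  0.45949487],
       [-0.00828405, -0.65979726, -0.751398  ,  1.0638696 ],
       [ 0.        ,  0.        ,  0.        ,  1.        ]])}
top {'fovy': 44.436558694172575, 'cx': 278.2852690186452, 'cy': 208.90404556021522, 'T': array([[ 4.36429711e-04, -9.95843969e-01,  9.10746932e-02,
         4.36007214e-01],
       [-9.99964211e-01,  3.34889449e-04,  8.45362968e-03,
        -7.63183076e-03],
       [-8.44899609e-03, -9.10751232e-02, -9.95808183e-01,
         1.48451721e+00],
       [ 0.00000000e+00,  0.00000000e+00,  0.00000000e+00,
         1.00000000e+00]])}
wrist {'fovy': 65.70646984690485, 'cx': 282.3428884986607, 'cy': 204.98827610742052, 'T': array([[ 4.20395094e-01, -8.65155075e-01, -2.73449560e-01,
         3.33027684e-01],
       [-9.07341140e-01, -4.00896495e-01, -1.26546655e-01,
        -5.34593399e-01],
       [-1.42489068e-04,  3.01311628e-01, -9.53525711e-01,
         3.73269056e-01],
       [ 0.00000000e+00,  0.00000000e+00,  0.00000000e+00,
         1.00000000e+00]])}
```

View pics/top0.png

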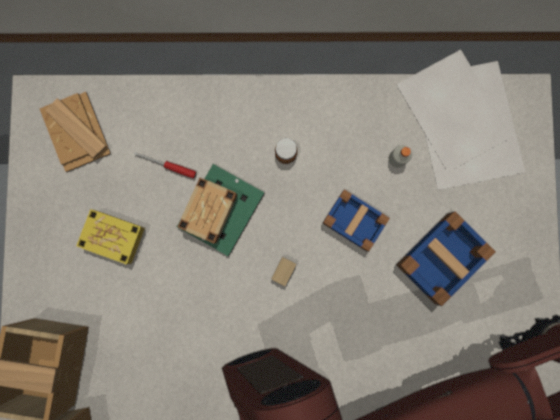

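View pics/scene0.png

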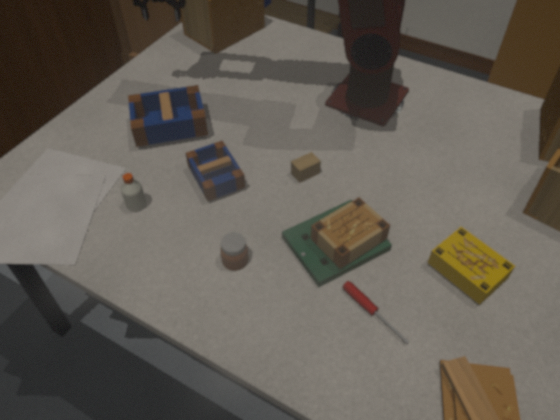

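View pics/wrist0.png

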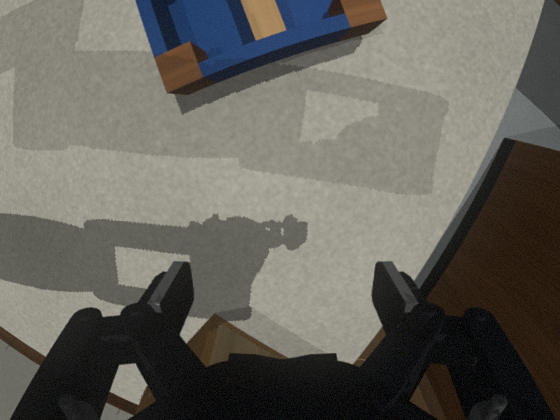

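The small blue tray at (356,220) in the top view spans about 54 px × 2.76 mm ≈ 150 mm. The large blue one at (447,259) is about 220 mm. The full tray is at (208,210) on the green board at (222,210), and the yellow look-alike is at (110,237).

```bash
cat > h.py <<'E'
import numpy as np, cv2
from plant import status, optics, bot
def rays(info,uv):
    uv=np.atleast_2d(np.array(uv,float)); f=210/np.tan(np.radians(info['fovy']/2))
    d=(uv-[info['cx'],info['cy']])/f
    if info.get('fish'):
        r=np.linalg.norm(d,axis=1,keepdims=True)+1e-12
        c=np.c_[d/r*np.sin(r),np.cos(r)]
    else: c=np.c_[d,np.ones(len(d))]
    T=info['T']; return T[:3,3],c@T[:3,:3].T
def onplane(info,uv,z):
    o,d=rays(info,uv); return o+d*((z-o[2])/d[:,2:3])
def proj(info,P):
    P=np.atleast_2d(P); T=info['T']; c=(P-T[:3,3])@T[:3,:3]; f=210/np.tan(np.radians(info['fovy']/2))
    if info.get('fish'):
        r=np.hypot(c[:,0],c[:,1]); a=np.arctan2(r,c[:,2]); k=f*a/(r+1e-12)
        return c[:,:2]*k[:,None]+[info['cx'],info['cy']]
    return c[:,:2]/c[:,2:]*f+[info['cx'],info['cy']]
def info(n):
    i=optics.camera_info(n); i['fish']=(n=='wrist'); return i
def grab(n,name=None):
    i=info(n); f=optics.grab_frame(n)
    if name: cv2.imwrite(f'pics/{name}.png',f[:,:,::-1]); np.savez(f'pics/{name}.npz',f=f,**i)
    return i,f
def load(name):
    d=np.load(f'pics/{name}.npz'); i={k:d[k] for k in d.files if k!='f'}
    return i,d['f']
def crop(f,x0,y0,x1,y1,s,name):
    cv2.imwrite(f'pics/{name}.png',cv2.resize(f[y0:y1,x0:x1,::-1],None,fx=s,fy=s,interpolation=cv2.INTER_CUBIC))
E
python3 - <<'E'
from h import *
f=np.load('pics/top0.npy')
crop(f,160,150,290,270,5,'cropfull'); crop(f,310,170,420,270,5,'cropempty')
hsv=cv2.cvtColor(f,cv2.COLOR_RGB2HSV)
i=info('top')
for n,uv,z in [('jar',(286,152),.04),('glue',(401,155),.1),('offcut',(283,272),.05),('drvtip',(136,155),.01),('drvend',(196,174),.01),('full',(208,210),.086),('board',(222,210),.024),('empty',(356,220),.062),('yellow',(110,237),.06),('bigblue',(447,259),.08),('boxcorner',(88,330),0.1)]:
    print(n,onplane(i,uv,z).round(3))
E
```

```text
jar [[ 0.731 -0.017  0.04 ]]
glue [[ 0.71 -0.33  0.1 ]]
offcut [[ 0.392 -0.009  0.05 ]]
drvtip [[0.729 0.42  0.01 ]]
drvend [[0.673 0.244 0.01 ]]
full [[0.561 0.196 0.086]]
board [[0.566 0.165 0.024]]
empty [[ 0.535 -0.211  0.062]]
yellow [[0.488 0.472 0.06 ]]
bigblue [[ 0.428 -0.453  0.08 ]]
boxcorner [[0.24  0.509 0.1  ]]
```

View pics/cropfull.png

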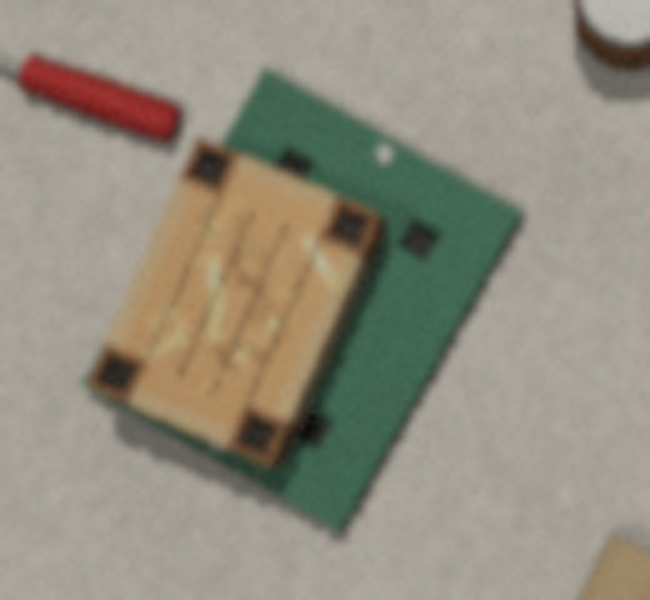

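View pics/cropempty.png

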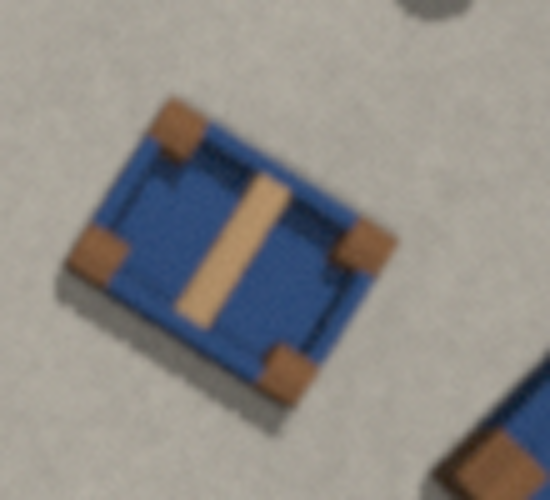

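```bash
python3 - <<'E'
from h import *
from scipy.spatial.transform import Rotation as R
s=status.get_obs(); q=s['orientation']; r=R.from_quat([q[1],q[2],q[3],q[0]]).as_matrix()
print('toolx',r[:,0].round(3),np.arctan2(r[1,0],r[0,0]),'tooly',r[:,1].round(3))
w=info('wrist'); print('cam in tool',(r.T@(w['T'][:3,3]-s['eef_pos'])).round(4)); print((r.T@w['T'][:3,:3]).round(3))
i=info('top')
c=lambda p,o:(np.array(p)+.5)/5-.5+o
sk=onplane(i,c([(211,166),(351,226),(117,371),(258,433)],[160,150]),.086)
print('full sockets',sk.round(4),sk.mean(0)); 
bs=onplane(i,c([(293,163),(419,240),(310,428)],[160,150]),.024); print('bsock',bs.round(4))
bc=onplane(i,c([(265,70),(522,213),(343,535)],[160,150]),.024); print('bcorn',bc.round(4),(bc[0]+bc[2])/2)
es=onplane(i,c([(175,97),(398,242),(290,404),(67,262)],[310,170]),.062);print('ecorn',es.round(4),es.mean(0))
for A in [(sk[0]-sk[2]),(sk[1]-sk[3]),(sk[0]-sk[1]),bc[1]-bc[2],bc[0]-bc[1],bs[0]-bs[1],bs[1]-bs[2],es[1]-es[0],es[2]-es[3],es[0]-es[3]]: print(np.linalg.norm(A).round(4),np.arctan2(A[1],A[0]).round(3))
E
```

```text
toolx [ 0.42  -0.907 -0.001] -1.1370193518117067 tooly [-0.907 -0.42  -0.   ]
cam in tool [ 0.0004 -0.0774 -0.1429]
[[ 1.    -0.     0.002]
 [-0.     0.953  0.302]
 [-0.002 -0.302  0.953]]
full sockets [[0.636  0.2145 0.086 ]
 [0.6028 0.1371 0.086 ]
 [0.5232 0.2642 0.086 ]
 [0.4894 0.1868 0.086 ]] [0.56283788 0.200656   0.086     ]
bsock [[0.6466 0.1772 0.024 ]
 [0.6021 0.1046 0.024 ]
 [0.4946 0.1658 0.024 ]]
bcorn [[0.7006 0.1939 0.024 ]
 [0.6176 0.0457 0.024 ]
 [0.434  0.1465 0.024 ]] [0.56733092 0.1702265  0.024     ]
ecorn [[ 0.6217 -0.1802  0.062 ]
 [ 0.5407 -0.3027  0.062 ]
 [ 0.4513 -0.2416  0.062 ]
 [ 0.5296 -0.1194  0.062 ]] [ 0.53583258 -0.21099682  0.062     ]
0.1233 -0.416
0.1238 -0.413
0.0841 1.165
0.2094 -0.502
0.1699 1.06
0.0852 1.021
0.1237 -0.518
0.1468 -2.155
0.1451 -2.141
0.1103 -0.584
```

Candidates for the empty tray are the small blue at (356,220), measured 147×110 mm, which I choose, and the big blue at (447,259), rejected on size. For the full tray they are the tan one on the green board at (208,210), which I choose, and the yellow one at (110,237), rejected on colour. The crops confirm both choices. The full tray is off by about (−19, +24.5) mm and +0.1 rad in the board frame. I'll go above it for a close look.

send_rows(
  commands=[
    {"linear": [-58.1, -58, 0], "twist": -126, "jaw": 0},
    {"linear": [-58.1, -58, 0], "twist": -126, "jaw": 0},
    {"linear": [-58.1, -58, 0], "twist": -126, "jaw": 0},
    {"linear": [-58.1, -58, 0], "twist": -126, "jaw": 0},
    {"linear": [-58.1, -58, 0], "twist": -126, "jaw": 0},
    {"linear": [-58.1, -58, 0], "twist": -126, "jaw": 0},
    {"linear": [-58.1, -58, 0], "twist": -126, "jaw": 0},
    {"linear": [-58.1, -58, 0], "twist": -126, "jaw": 0},
    {"linear": [-58.1, -58, 0], "twist": -126, "jaw": 0},
    {"linear": [-58.1, -58, 0], "twist": -126, "jaw": 0},
  ],
)

```text
time: 0.98
eef_pos: [0.4059, -0.1738, 0.2313]
orientation: [0.0, 0.998, 0.059, 0.0]
contact_force: [-0.4, -0.8, -0.1]
grip_width: 0.998
```

```bash
cat >> h.py <<'E'
from scipy.spatial.transform import Rotation as Rn
def pose():
    s=status.get_obs(); q=s['orientation']; r=Rn.from_quat([q[1],q[2],q[3],q[0]]).as_matrix()
    return s['eef_pos'],r,np.arctan2(r[1,0],r[0,0])
def to(p,yaw):
    e,r,y=pose(); d=r.T@(np.array(p)-e); t=-np.degrees((yaw-y+np.pi)%(2*np.pi)-np.pi)
    print('eef',e.round(4),'yaw',y.round(4),'-> linear cm',(d*100).round(2),'twist',t.round(2))
E
python3 -c "
from h import *
to([.545,.205,.23],1.063)"
```

```text
eef [ 0.4059 -0.1738  0.2313] yaw 0.1187 -> linear cm [ 18.3  -35.97   0.13] twist -54.1
```

send_rows(
  commands=[
    {"linear": [18.3, -36, 0], "twist": -54, "jaw": 0},
    {"linear": [18.3, -36, 0], "twist": -54, "jaw": 0},
    {"linear": [18.3, -36, 0], "twist": -54, "jaw": 0},
    {"linear": [18.3, -36, 0], "twist": -54, "jaw": 0},
    {"linear": [18.3, -36, 0], "twist": -54, "jaw": 0},
    {"linear": [18.3, -36, 0], "twist": -54, "jaw": 0},
    {"linear": [18.3, -36, 0], "twist": -54, "jaw": 0},
    {"linear": [18.3, -36, 0], "twist": -54, "jaw": 0},
    {"linear": [18.3, -36, 0], "twist": -54, "jaw": 0},
    {"linear": [18.3, -36, 0], "twist": -54, "jaw": 0},
  ],
)

```text
time: 1.82
eef_pos: [0.5474, 0.206, 0.2309]
orientation: [-0.0, 0.863, 0.504, 0.0]
contact_force: [0.3, -0.9, 0.9]
grip_width: 0.999
```

send_rows(
  commands=[
    {"linear": [0, 0, 0], "twist": 0, "jaw": 0},
    {"linear": [0, 0, 0], "twist": 0, "jaw": 0},
  ],
)

```text
time: 1.98
eef_pos: [0.5468, 0.204, 0.2305]
orientation: [-0.0, 0.863, 0.505, -0.001]
contact_force: [-0.3, -0.3, -0.3]
grip_width: 0.999
```

```bash
python3 -c "
from h import *
to([.545,.205,.23],1.063)
i,f=grab('wrist','w1')"
```

```text
eef [0.5468 0.204  0.2305] yaw 1.0584 -> linear cm [ 0.   -0.2   0.05] twist -0.26
```

View pics/w1.png

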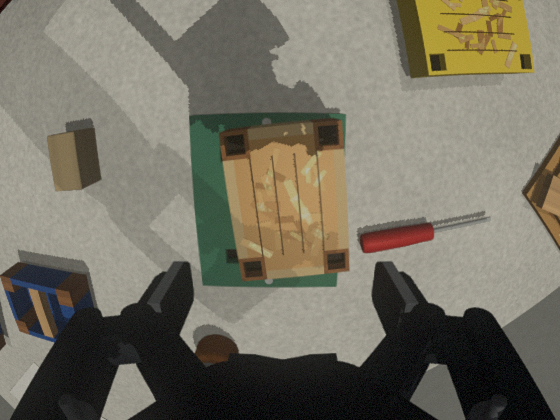

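The tray corners (sockets at about (235,143), (327,135), (254,268), (337,262)) and the board corners (190,115), (346,113), (203,286), (337,286) show clearly. Next I'll refine these.

```bash
python3 - <<'E'
from h import *
i,f=load('w1'); crop(f,180,95,380,295,4,'w1c')
hsv=cv2.cvtColor(f,cv2.COLOR_RGB2HSV)
m=cv2.inRange(f,(0,0,0),(48,40,36)); 
n,l,st,ce=cv2.connectedComponentsWithStats(m)
for k in range(1,n):
    if 60<st[k,4]<600 and 180<ce[k][0]<360 and 90<ce[k][1]<300: print(st[k],ce[k].round(1))
g=cv2.inRange(hsv,(60,80,30),(95,255,255)); n,l,st,ce=cv2.connectedComponentsWithStats(g); k=1+st[1:,4].argmax(); print('green',st[k],ce[k])
E
```

```text
[318 125  19  19 200] [326.6 133.6]
[225 134  20  20 247] [235.6 143.4]
green [ 190  114   79  172 4964] [212.34448026 206.0906527 ]
```

View pics/w1c.png

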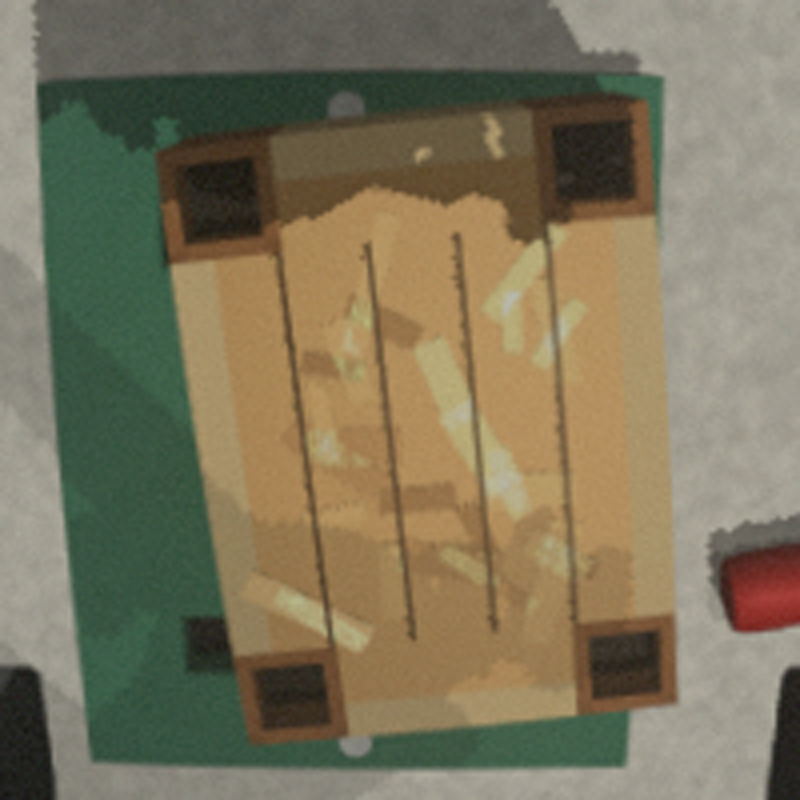

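```bash
cat >> h.py <<'E'
from scipy.optimize import least_squares
def fit(P,model,n=10):
    # rigid 2D fit: P ~ c + R(yaw) model
    P=np.array(P)[:,:2]; m=np.array(model,float); pm=P.mean(0); mm=m.mean(0)
    H=(m-mm).T@(P-pm); yaw=np.arctan2(H[0,1]-H[1,0],H[0,0]+H[1,1])
    c,s=np.cos(yaw),np.sin(yaw); Rm=np.array([[c,-s],[s,c]]); o=pm-Rm@mm
    res=P-(m@Rm.T+o); return o,yaw,res
def rel(o,y,bo,by):
    c,s=np.cos(by),np.sin(by); d=np.array(o)-bo; return np.array([c*d[0]+s*d[1],-s*d[0]+c*d[1],y-by])
E
python3 - <<'E'
from h import *
i,f=load('w1')
c=lambda p:(np.array(p)+.5)/4-.5+[180,95]
# image left = toolx negative = board -y ; image top = -x
sk=onplane(i,c([(221,202),(595,162),(624,666),(293,697)]),.086)
o,y,r=fit(sk,[(-.062,-.042),(-.062,.042),(.062,.042),(.062,-.042)]); print(o,y); print((r*1000).round(1))
bc=onplane(i,c([(38,83),(662,75),(627,767),(91,762)]),.024)
bo,by,r=fit(bc,[(-.105,-.085),(-.105,.085),(.105,.085),(.105,-.085)]); print(bo,by); print((r*1000).round(1))
print(rel(o,y,bo,by)*1000)
E
```

```text
[0.5630746  0.20071434] -0.40952957790519445
[[ 0.2  0.2]
 [-0.4  0. ]
 [-0.  -0.4]
 [ 0.2  0.2]]
[0.57004141 0.17070634] -0.5113496434645036
[[ 0.2  0.4]
 [-0.7 -0.1]
 [ 0.6  0. ]
 [-0.1 -0.4]]
[-20.76020239  22.76028131 101.82006556]
```

Both fits have sub-millimetre residuals. The tray is at (−20.8, +22.8) mm and +0.102 rad in the board frame. First I push from the −x end with both fingers. That squares the yaw and brings x to 0.

```bash
cat >> h.py <<'E'
BO=np.array([.57004,.17071]); BY=-.5113
def bw(x,y):
    c,s=np.cos(BY),np.sin(BY); return BO+np.array([c*x-s*y,s*x+c*y])
def bpose():
    e,r,y=pose(); print('tcp in board mm',(rel(e[:2],y,BO,BY)*[1000,1000,1]).round(2),'z',e[2].round(4),'F',status.get_obs()['contact_force'].round(2))
E
python3 - <<'E'
from h import *
bpose()
to([*bw(-.128,.022),.23],BY+np.pi/2)
to([*bw(-.128,.022),.042],BY+np.pi/2)
E
```

```text
tcp in board mm [-36.1   16.53   1.57] z 0.2306 F [-0.31  0.04 -0.36]
eef [0.5466 0.2028 0.2306] yaw 1.0569 -> linear cm [ 0.52 -9.19  0.06] twist -0.15
eef [0.5466 0.2028 0.2306] yaw 1.0569 -> linear cm [ 0.55 -9.18 18.86] twist -0.15
```

send_rows(
  commands=[
    {"linear": [0.2, -4, 0], "twist": 0, "jaw": 0.2},
    {"linear": [0.5, -8, 1], "twist": 0, "jaw": 0.2},
    {"linear": [0.5, -9.2, 4], "twist": 0, "jaw": 0.2},
    {"linear": [0.5, -9.2, 8], "twist": 0, "jaw": 0.2},
    {"linear": [0.5, -9.2, 12], "twist": 0, "jaw": 0.2},
    {"linear": [0.5, -9.2, 16], "twist": 0, "jaw": 0.2},
    {"linear": [0.5, -9.2, 18], "twist": 0, "jaw": 0.2},
    {"linear": [0.5, -9.2, 18.9], "twist": 0, "jaw": 0.2},
    {"linear": [0.5, -9.2, 18.9], "twist": 0, "jaw": 0.2},
    {"linear": [0.5, -9.2, 18.9], "twist": 0, "jaw": 0.2},
  ],
)

```text
time: 2.87
eef_pos: [0.4703, 0.2517, 0.0433]
orientation: [0.0, 0.864, 0.503, 0.0]
contact_force: [1.3, 0.7, 1.2]
grip_width: 0.801
```

```bash
python3 - <<'E'
from h import *
bpose(); print(status.get_obs()['grip_width'])
i,f=grab('wrist','w2'); i,f=grab('top','t2'); crop(f,150,120,310,290,4,'t2c')
E
```

```text
tcp in board mm [-126.61   21.78    1.57] z 0.0433 F [1.29 0.72 1.16]
0.8006342137070498
```

View pics/t2c.png

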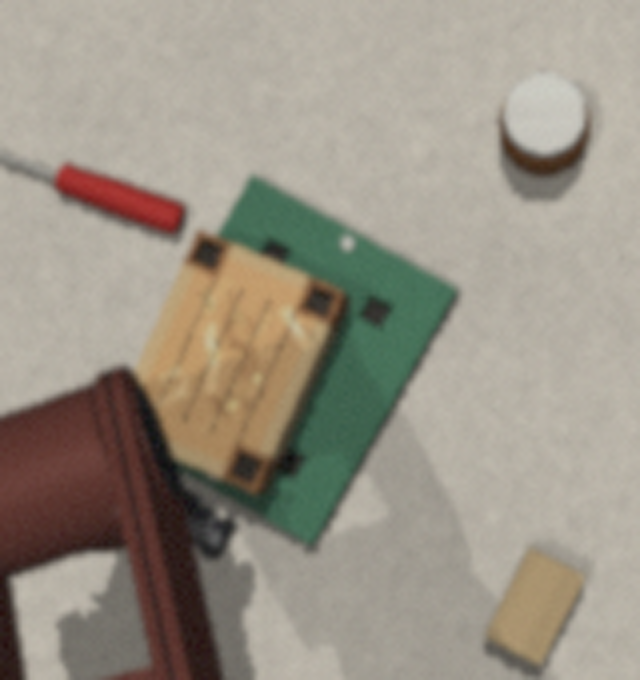

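View pics/w2.png

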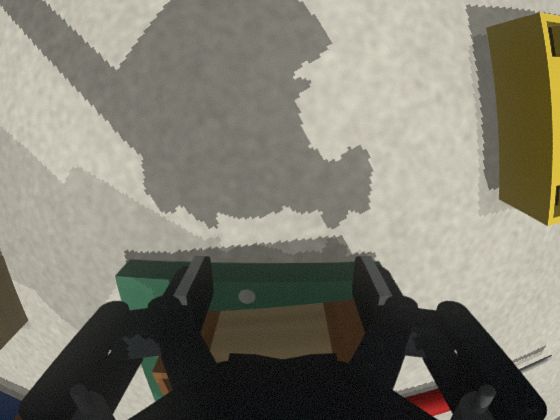

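Three of the tray's sockets are visible in the top crop, and the gripper stands clear behind the −x end. Pushing slowly, stopping short of the target.

send_rows(
  commands=[
    {"linear": [0, 0.5, 0], "twist": 0, "jaw": 0.2},
    {"linear": [0, 1.0, 0], "twist": 0, "jaw": 0.2},
    {"linear": [0, 1.4, 0], "twist": 0, "jaw": 0.2},
    {"linear": [0, 1.7, 0], "twist": 0, "jaw": 0.2},
    {"linear": [0, 2.0, 0], "twist": 0, "jaw": 0.2},
    {"linear": [0, 2.3, 0], "twist": 0, "jaw": 0.2},
    {"linear": [0, 2.6, 0], "twist": 0, "jaw": 0.2},
    {"linear": [0, 2.9, 0], "twist": 0, "jaw": 0.2},
    {"linear": [0, 3.2, 0], "twist": 0, "jaw": 0.2},
    {"linear": [0, 3.4, 0], "twist": 0, "jaw": 0.2},
  ],
)

```text
time: 3.8
eef_pos: [0.4989, 0.2369, 0.0432]
orientation: [-0.001, 0.864, 0.504, 0.0]
contact_force: [-6.7, 6.3, 6.6]
grip_width: 0.801
```

```bash
python3 - <<'E'
from h import *
bpose()
i,f=grab('top','t3'); crop(f,170,140,290,260,5,'t3c')
E
```

```text
tcp in board mm [-94.38  22.9    1.57] z 0.0432 F [-6.69  6.34  6.58]
```

View pics/t3c.png

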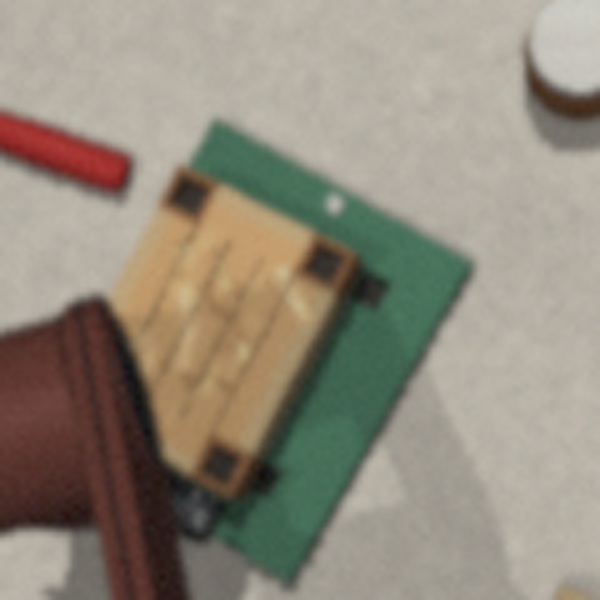

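```bash
python3 - <<'E'
from h import *
i,f=load('t3')
c=lambda p:(np.array(p)+.5)/5-.5+[170,140]
sk=onplane(i,c([(190,193),(324,263),(222,463)]),.086)
o,y,r=fit(sk,[(.062,.042),(.062,-.042),(-.062,-.042)]); print(o,y,(r*1000).round(1))
bc=onplane(i,c([(215,120),(472,263),(292,587)]),.024)
bo,by,r=fit(bc,[(.105,.085),(.105,-.085),(-.105,-.085)]); print(bo,by,(r*1000).round(1))
print(rel(o,y,bo,by)*1000, rel(o,y,BO,BY)*1000)
E
```

```text
[0.57418015 0.18932084] -0.4673043240904367 [[ 0.3 -0.2]
 [-0.7  0.7]
 [ 0.4 -0.5]]
[0.56684198 0.17064533] -0.5062691877607193 [[ 0.7 -0.1]
 [ 0.1  0.3]
 [-0.9 -0.2]]
[-2.63842308 19.89125555 38.96486367] [-5.49583741 18.2565058  43.99567591]
```

send_rows(
  commands=[
    {"linear": [0, 0.3, 0], "twist": 0, "jaw": 0.2},
    {"linear": [0, 0.5, 0], "twist": 0, "jaw": 0.2},
    {"linear": [0, 0.7, 0], "twist": 0, "jaw": 0.2},
    {"linear": [0, 0.8, 0], "twist": 0, "jaw": 0.2},
    {"linear": [0, 0.8, 0], "twist": 0, "jaw": 0.2},
  ],
)

```text
time: 4.27
eef_pos: [0.5063, 0.2324, 0.0429]
orientation: [-0.001, 0.864, 0.504, 0.0]
contact_force: [-2.8, 4.2, 3.8]
grip_width: 0.801
```

```bash
python3 - <<'E'
from h import *
bpose()
i,f=grab('top','t4'); crop(f,170,140,290,260,5,'t4c')
E
```

```text
tcp in board mm [-85.77  22.58   1.57] z 0.0429 F [-2.77  4.19  3.8 ]
```

View pics/t4c.png

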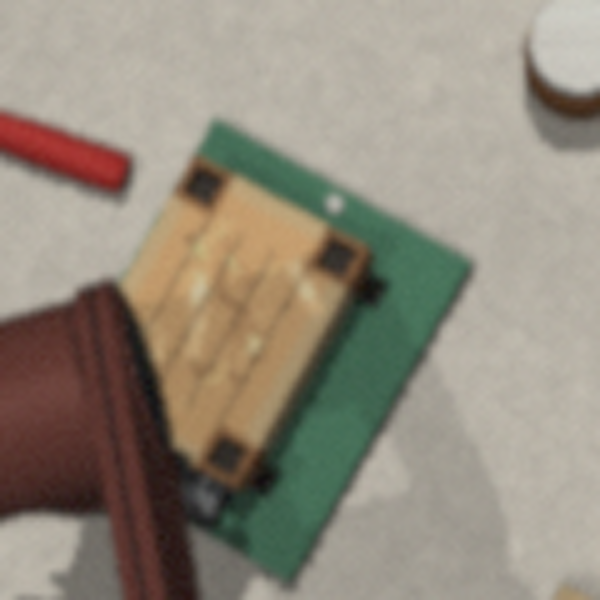

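```bash
python3 - <<'E'
from h import *
i,f=load('t4')
c=lambda p:(np.array(p)+.5)/5-.5+[170,140]
sk=onplane(i,c([(204,183),(339,255),(228,453)]),.086)
o,y,r=fit(sk,[(.062,.042),(.062,-.042),(-.062,-.042)]); print(o,y,(r*1000).round(1))
print(rel(o,y,np.array([.5668,.1706]),-.5063)*1000, rel(o,y,BO,BY)*1000)
# next: rear view then above
to([*bw(-.11,.022),.043],BY+np.pi/2)
to([*bw(-.11,.022),.20],BY+np.pi/2)
to([*bw(0,.06),.23],BY)
E
```

```text
[0.57997141 0.18332421] -0.49705701852895284 [[-0.2  0.3]
 [-0.1 -0.5]
 [ 0.3  0.1]]
[ 5.34844628 17.51529461  9.24298147] [ 2.48899396 15.86051684 14.24298147]
eef [0.5063 0.2323 0.0428] yaw 1.0558 -> linear cm [-0.06 -2.43 -0.01] twist -0.21
eef [0.5063 0.2323 0.0428] yaw 1.0558 -> linear cm [ -0.04  -2.43 -15.71] twist -0.21
eef [0.5063 0.2323 0.0428] yaw 1.0558 -> linear cm [  3.81   8.55 -18.72] twist 89.79
```

send_rows(
  commands=[
    {"linear": [0, -1.2, 0], "twist": 0, "jaw": 0.2},
    {"linear": [0, -2.4, -0.5], "twist": 0, "jaw": 0.2},
    {"linear": [0, -3, -4.5], "twist": 0, "jaw": 0.2},
    {"linear": [0, -3, -8.5], "twist": 0, "jaw": 0.2},
    {"linear": [0, -3, -12.5], "twist": 0, "jaw": 0.2},
    {"linear": [0, -3, -16.5], "twist": 7, "jaw": 0.1},
    {"linear": [0, 0.5, -18.7], "twist": 14, "jaw": 0},
    {"linear": [0, 4, -18.7], "twist": 21, "jaw": 0},
    {"linear": [-0.5, 8, -18.7], "twist": 28, "jaw": 0},
    {"linear": [-1, 8.5, -18.7], "twist": 35, "jaw": 0},
  ],
)

```text
time: 5.15
eef_pos: [0.5786, 0.178, 0.23]
orientation: [0.001, 0.976, 0.216, 0.002]
contact_force: [-0.7, 0.4, 0.6]
grip_width: 1.002
```

```bash
python3 - <<'E'
from h import *
to([*bw(0.003,.012),.23],BY)
E
```

```text
eef [0.5786 0.178  0.23  ] yaw 0.4362 -> linear cm [ 0.07 -0.16  0.  ] twist 54.29
```

send_rows(
  commands=[
    {"linear": [0, 0, 0], "twist": 54.3, "jaw": 0},
    {"linear": [0, 0, 0], "twist": 54.3, "jaw": 0},
    {"linear": [0, 0, 0], "twist": 54.3, "jaw": 0},
    {"linear": [0, 0, 0], "twist": 54.3, "jaw": 0},
    {"linear": [0, 0, 0], "twist": 54.3, "jaw": 0},
    {"linear": [0, 0, 0], "twist": 54.3, "jaw": 0},
    {"linear": [0, 0, 0], "twist": 54.3, "jaw": 0},
    {"linear": [0, 0, 0], "twist": 54.3, "jaw": 0},
    {"linear": [0, 0, 0], "twist": 54.3, "jaw": 0},
    {"linear": [0, 0, 0], "twist": 54.3, "jaw": 0},
  ],
)

```text
time: 5.98
eef_pos: [0.5744, 0.1812, 0.2293]
orientation: [0.0, 0.969, -0.248, -0.0]
contact_force: [-0.3, -0.5, 0.1]
grip_width: 0.999
```

```bash
python3 - <<'E'
from h import *
bpose()
i,f=grab('wrist','w5'); crop(f,150,70,390,270,3,'w5c')
E
```

```text
tcp in board mm [-1.370e+00  1.125e+01  1.000e-02] z 0.2293 F [-0.28 -0.52  0.14]
```

View pics/w5.png

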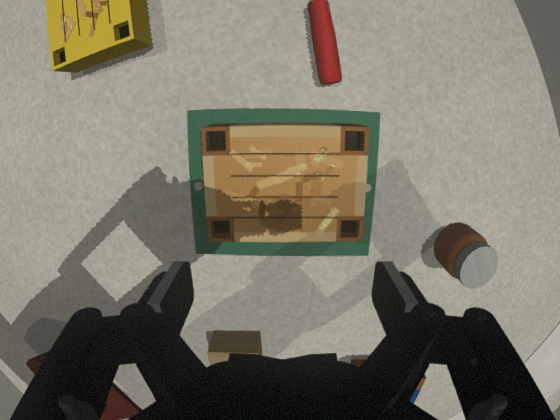

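View pics/w5c.png

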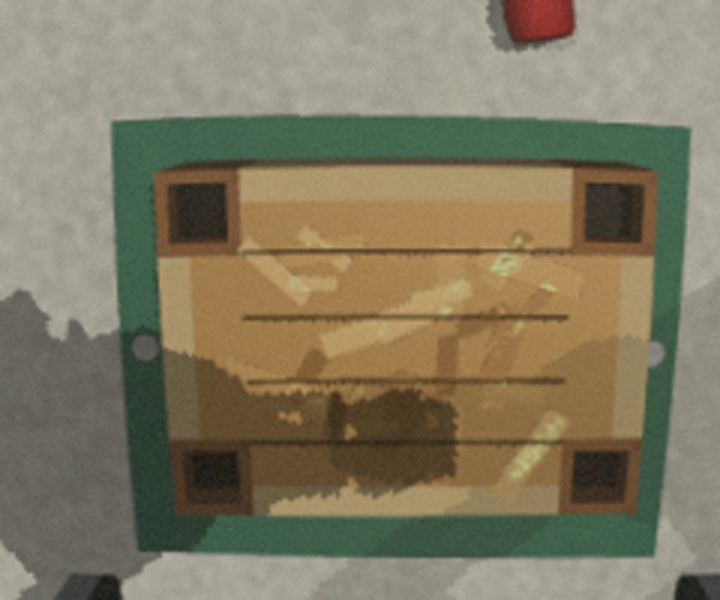

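```bash
python3 - <<'E'
from h import *
i,f=load('w5')
c=lambda p:(np.array(p)+.5)/3-.5+[150,70]
bc=onplane(i,c([(112,121),(690,128),(655,556),(140,550)]),.024)
bo,by,r=fit(bc,[(-.105,.085),(.105,.085),(.105,-.085),(-.105,-.085)]); print(bo,by,(r*1000).round(1))
for z in (.086,.074):
  sk=onplane(i,c([(199,212),(613,212),(600,475),(215,472)]),z)
  o,y,r=fit(sk,[(-.062,.042),(.062,.042),(.062,-.042),(-.062,-.042)]); print(z,o,y,(r*1000).round(1))
  print(rel(o,y,bo,by)*1000,rel(o,y,BO,BY)*1000,'dims',np.linalg.norm(sk[0]-sk[1]),np.linalg.norm(sk[2]-sk[3]),np.linalg.norm(sk[0]-sk[3]))
E
```

```text
[0.57023623 0.1705705 ] -0.5108758279510698 [[ 0.  -0.1]
 [-0.7  0.1]
 [-0.1 -0.1]
 [ 0.7  0.1]]
0.086 [0.58005817 0.18404577] -0.5005102481704896 [[-0.2 -0.5]
 [-0.9  0.1]
 [-0.2 -0.1]
 [ 1.2  0.4]]
[ 1.97921725 16.55705439 10.36557978] [ 2.21159339 16.5322492  10.78975183] dims 0.12314640366092193 0.12302934750810511 0.08254892989592337
0.074 [0.57872443 0.18133381] -0.5005102481704898 [[-1.6  2.3]
 [ 2.2  0.4]
 [ 1.2 -2.9]
 [-1.9  0.2]]
[ 2.14175882 13.53924871 10.36557978] [ 2.37541502 13.51451273 10.78975183] dims 0.12831030408888264 0.12818833941823937 0.08601045570378194
```

The tray is still riding on top (the socket spacing fits z = 0.086). It is at (+2.0, +16.5) mm and 0.010 rad. Next I push from the +y face with a slight −x component. The fingertips stay at z ≥ 43 mm, above the screwdriver handle.

send_rows(
  commands=[
    {"linear": [0.1, -4, 0], "twist": 0, "jaw": 0.2},
    {"linear": [0.3, -8, 0.5], "twist": 0, "jaw": 0.2},
    {"linear": [0.3, -8.9, 4], "twist": 0, "jaw": 0.2},
    {"linear": [0.3, -8.9, 8], "twist": 0, "jaw": 0.2},
    {"linear": [0.3, -8.9, 12], "twist": 0, "jaw": 0.2},
    {"linear": [0.3, -8.9, 16], "twist": 0, "jaw": 0.2},
    {"linear": [0.3, -8.9, 18], "twist": 0, "jaw": 0.2},
    {"linear": [0.3, -8.9, 18.6], "twist": 0, "jaw": 0.2},
    {"linear": [0.3, -8.9, 18.6], "twist": 0, "jaw": 0.2},
  ],
)

```text
time: 6.78
eef_pos: [0.6187, 0.257, 0.0408]
orientation: [0.001, 0.969, -0.248, -0.002]
contact_force: [0.6, 0.2, 0.4]
grip_width: 0.799
```

```bash
python3 - <<'E'
from h import *
bpose()
i,f=grab('top','t6'); crop(f,150,130,290,270,5,'t6c')
E
```

```text
tcp in board mm [2.000e-01 9.906e+01 1.000e-02] z 0.0408 F [0.64 0.19 0.38]
```

View pics/t6c.png

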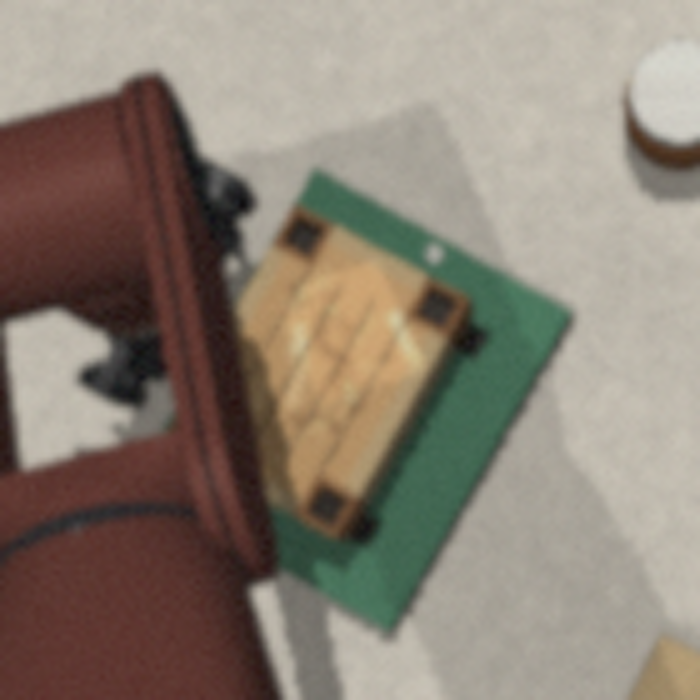

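send_rows(
  commands=[
    {"linear": [0, 0.5, 0], "twist": 0, "jaw": 0.2},
    {"linear": [0, 1.0, 0], "twist": 0, "jaw": 0.2},
    {"linear": [0, 1.3, 0], "twist": 0, "jaw": 0.2},
    {"linear": [0, 1.6, 0], "twist": 0, "jaw": 0.2},
    {"linear": [-0.05, 1.9, 0], "twist": 0, "jaw": 0.2},
    {"linear": [-0.1, 2.1, 0], "twist": 0, "jaw": 0.2},
    {"linear": [-0.12, 2.3, 0], "twist": 0, "jaw": 0.2},
    {"linear": [-0.12, 2.3, 0], "twist": 0, "jaw": 0.2},
  ],
)

```text
time: 7.5
eef_pos: [0.6094, 0.2382, 0.0444]
orientation: [-0.001, 0.969, -0.249, 0.001]
contact_force: [1.6, 2.4, 2.7]
grip_width: 0.798
```

```bash
python3 - <<'E'
from h import *
bpose()
i,f=grab('top','t7'); crop(f,150,130,290,270,5,'t7c')
E
```

```text
tcp in board mm [1.280e+00 7.808e+01 1.000e-02] z 0.0444 F [1.59 2.37 2.7 ]
```

View pics/t7c.png

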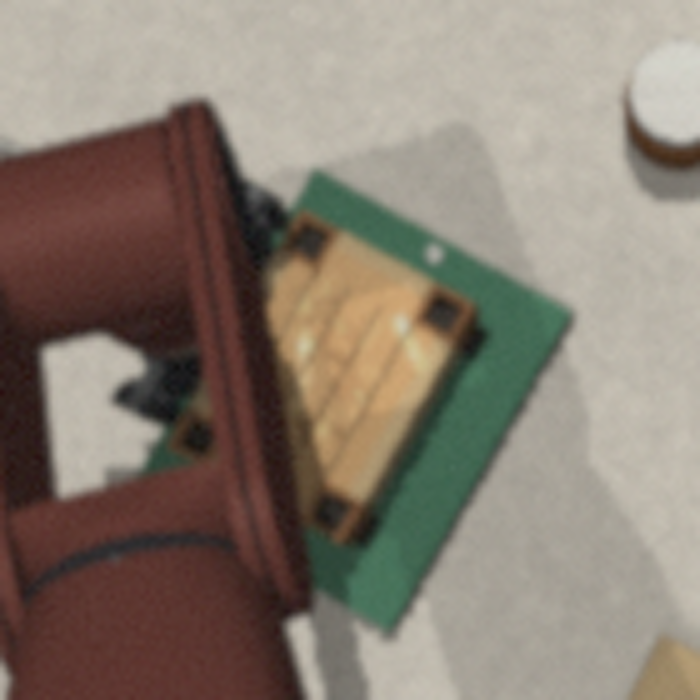

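```bash
cat > m.py <<'E'
from h import *
def meas(name,pts,off,z=.086):
    i,f=load(name)
    c=lambda p:(np.array(p)+.5)/5-.5+off
    sk=onplane(i,c(pts),z)
    m=[(.062,.042),(.062,-.042),(-.062,-.042),(-.062,.042)][:len(pts)]
    o,y,r=fit(sk,m); print((r*1000).round(1).tolist())
    print('rel to top board',rel(o,y,np.array([.5668,.1706]),-.5075)*1000, 'wristbias-corr', rel(o,y,np.array([.5668,.1706]),-.5075)*1000-[2,1.2,0])
E
python3 - <<'E'
from m import *
meas('t6',[(304,234),(439,306),(331,504)],[150,130])
meas('t7',[(308,238),(441,312),(332,512),(198,436)],[150,130])
E
```

```text
[[0.1, 0.3], [-0.5, -0.1], [0.4, -0.2]]
rel to top board [ 4.98466841 16.57528275 19.87184869] wristbias-corr [ 2.98466841 15.37528275 19.87184869]
[[0.7, 0.1], [-0.2, 0.4], [-0.9, -0.3], [0.4, -0.3]]
rel to top board [ 3.05946617 14.02883033  9.32229165] wristbias-corr [ 1.05946617 12.82883033  9.32229165]
```

send_rows(
  commands=[
    {"linear": [0, 0.3, 0], "twist": 0, "jaw": 0.2},
    {"linear": [0, 0.5, 0], "twist": 0, "jaw": 0.2},
    {"linear": [0, 0.7, 0], "twist": 0, "jaw": 0.2},
    {"linear": [0, 0.8, 0], "twist": 0, "jaw": 0.2},
    {"linear": [0, 0.8, 0], "twist": 0, "jaw": 0.2},
  ],
)

```text
time: 7.97
eef_pos: [0.6036, 0.2302, 0.0425]
orientation: [0.001, 0.968, -0.249, -0.001]
contact_force: [-0.3, -0.5, -0.9]
grip_width: 0.798
```

```bash
python3 - <<'E'
from h import *
bpose()
i,f=grab('top','t8'); crop(f,150,130,290,270,5,'t8c')
E
```

```text
tcp in board mm [2.200e-01 6.829e+01 1.000e-02] z 0.0425 F [-0.28 -0.47 -0.86]
```

View pics/t8c.png

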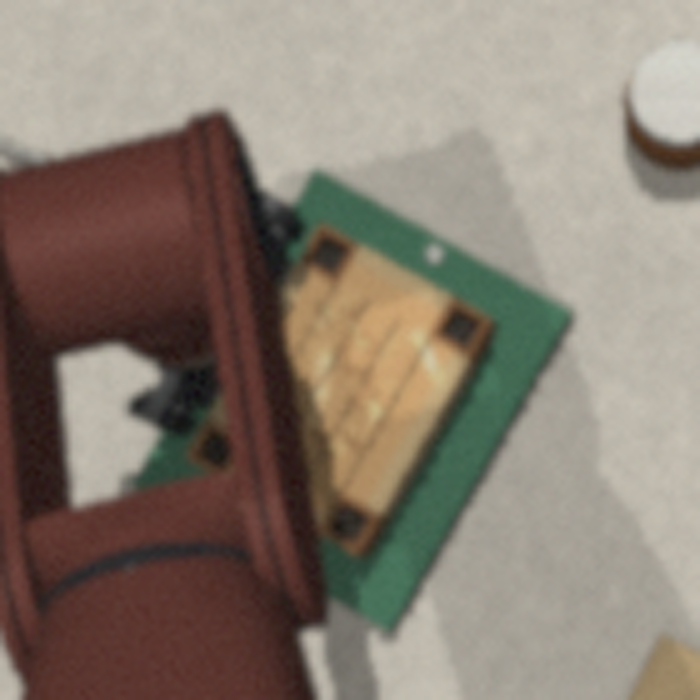

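```bash
python3 - <<'E'
from m import *
meas('t8',[(328,252),(463,327),(350,523),(214,447)],[150,130])
meas('t8',[(328,252),(463,327),(350,523),(214,447)],[150,130],.074)
E
```

```text
[[-0.2, 0.7], [-0.4, -0.7], [0.2, -0.8], [0.4, 0.8]]
rel to top board [ 2.0215058   1.44923409 -5.85913967] wristbias-corr [ 0.0215058   0.24923409 -5.85913967]
[[0.5, 0.7], [-0.2, -1.3], [-0.5, -0.8], [0.1, 1.4]]
rel to top board [ 2.27643195  3.34365437 -5.85913967] wristbias-corr [ 0.27643195  2.14365437 -5.85913967]
```

The tray sprang forward and the force vanished, so it has probably dropped. I'll nudge it 3 mm further, which should meet the socket walls if it's in.

send_rows(
  commands=[
    {"linear": [0, 0.15, 0], "twist": 0, "jaw": 0.2},
    {"linear": [0, 0.3, 0], "twist": 0, "jaw": 0.2},
    {"linear": [0, 0.3, 0], "twist": 0, "jaw": 0.2},
  ],
)

```text
time: 8.27
eef_pos: [0.6029, 0.2284, 0.0431]
orientation: [-0.0, 0.969, -0.249, -0.0]
contact_force: [-0.3, 1.4, -0.8]
grip_width: 0.799
```

```bash
python3 - <<'E'
from h import *
bpose()
i,f=grab('top','t9'); crop(f,150,130,290,270,5,'t9c')
i,f=grab('scene','s9'); crop(f,250,170,450,300,4,'s9c')
E
```

```text
tcp in board mm [4.400e-01 6.635e+01 1.000e-02] z 0.0431 F [-0.32  1.45 -0.82]
```

View pics/t9c.png

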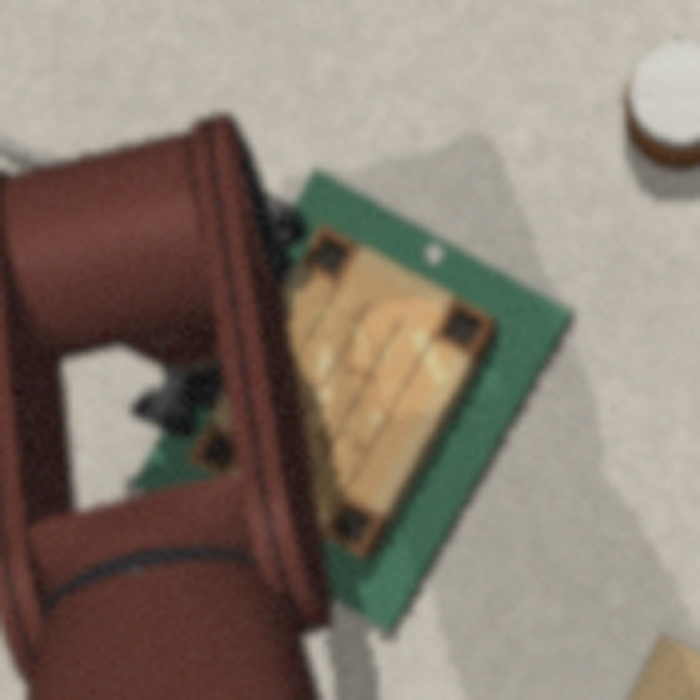

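View pics/s9c.png

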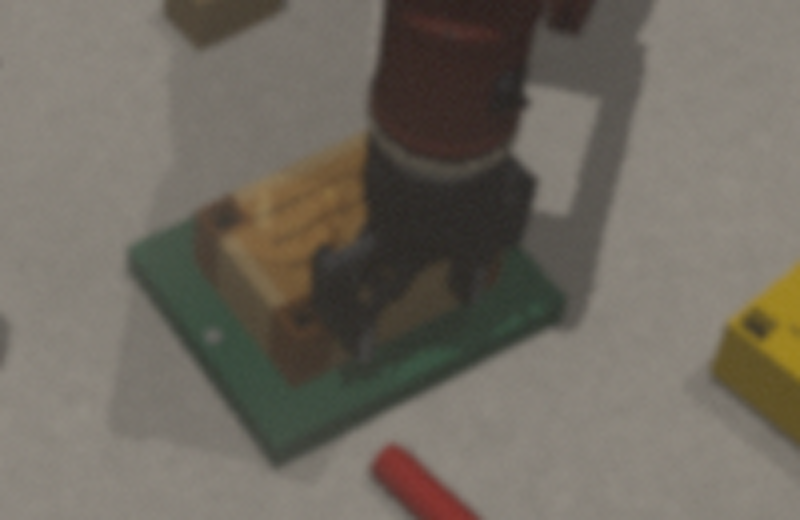

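The scene crop shows the tray sitting flush on the green board with no gap underneath. I'll retract and check from above.

send_rows(
  commands=[
    {"linear": [0, -1.5, 0], "twist": 0, "jaw": 0.2},
    {"linear": [0, -2.5, -1], "twist": 0, "jaw": 0.2},
    {"linear": [0, -2.5, -5], "twist": 0, "jaw": 0.2},
    {"linear": [0, -2.5, -9], "twist": 0, "jaw": 0},
    {"linear": [0, -1.5, -13], "twist": 0, "jaw": 0},
    {"linear": [0, 1, -16], "twist": 0, "jaw": 0},
    {"linear": [0, 4, -18.7], "twist": 0, "jaw": 0},
    {"linear": [0, 5.4, -18.7], "twist": 0, "jaw": 0},
    {"linear": [0, 5.4, -18.7], "twist": 0, "jaw": 0},
    {"linear": [0, 5.4, -18.7], "twist": 0, "jaw": 0},
  ],
)

```text
time: 9.2
eef_pos: [0.5772, 0.1804, 0.2308]
orientation: [-0.0, 0.968, -0.25, 0.0]
contact_force: [-0.2, 0.9, -0.4]
grip_width: 0.998
```

```bash
python3 - <<'E'
from h import *
bpose()
i,f=grab('wrist','w10'); crop(f,150,70,390,270,3,'w10c')
E
```

```text
tcp in board mm [1.510e+00 1.192e+01 1.000e-02] z 0.2308 F [-0.16  0.88 -0.43]
```

View pics/w10c.png

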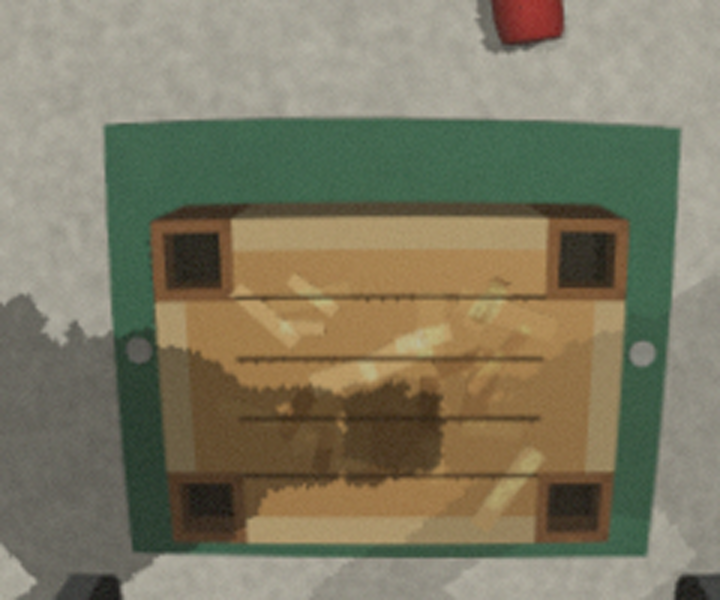

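```bash
python3 - <<'E'
from h import *
i,f=load('w10')
c=lambda p:(np.array(p)+.5)/3-.5+[150,70]
bc=onplane(i,c([(105,125),(681,130),(646,556),(133,551)]),.024)
bo,by,r=fit(bc,[(-.105,.085),(.105,.085),(.105,-.085),(-.105,-.085)]); print(bo,by,(r*1000).round(1))
for z in (.086,.074):
  sk=onplane(i,c([(193,261),(587,261),(574,509),(209,508)]),z)
  o,y,r=fit(sk,[(-.062,.042),(.062,.042),(.062,-.042),(-.062,-.042)]); print(z,o,y,(r*1000).round(1))
  print(rel(o,y,bo,by)*1000,'dims',np.linalg.norm(sk[0]-sk[1]),np.linalg.norm(sk[2]-sk[3]),np.linalg.norm(sk[0]-sk[3]))
# empty tray view pose: strip centre approx (.536,-.211), tray x yaw .993; view with toolx yaw .993
to([.536,-.205,.23],.993)
E
```

```text
[0.5699429 0.1704985] -0.5144233568949932 [[-0.  -0.3]
 [-0.3 -0.1]
 [-0.1  0.3]
 [ 0.4  0.1]]
0.086 [0.57184429 0.173466  ] -0.5046273051759341 [[ 1.4 -2.5]
 [-3.2 -0.1]
 [-1.5  2.4]
 [ 3.3  0.2]]
[0.19519526 3.51898249 9.79605172] dims 0.11884706921664517 0.11874296892872399 0.08072653919972769
0.074 [0.57005465 0.17037178] -0.5046273051759343 [[ 0.   0.2]
 [-0.2  0.2]
 [-0.1 -0.3]
 [ 0.3 -0.1]]
[ 0.15963992 -0.05533157  9.79605172] dims 0.12380195050110857 0.12369351014345113 0.08409212844712499
eef [0.577  0.1809 0.2298] yaw -0.5037 -> linear cm [ 1.504e+01  3.578e+01 -1.000e-02] twist -85.75
```

The full tray is home. The socket spacing fits z = 0.074 to 0.2 mm, the offset is (0.2, −0.1) mm and the yaw 0.01 rad. On to the empty tray.

send_rows(
  commands=[
    {"linear": [15, 35.8, 0], "twist": -85.7, "jaw": 0},
    {"linear": [15, 35.8, 0], "twist": -85.7, "jaw": 0},
    {"linear": [15, 35.8, 0], "twist": -85.7, "jaw": 0},
    {"linear": [15, 35.8, 0], "twist": -85.7, "jaw": 0},
    {"linear": [15, 35.8, 0], "twist": -85.7, "jaw": 0},
    {"linear": [15, 35.8, 0], "twist": -85.7, "jaw": 0},
    {"linear": [15, 35.8, 0], "twist": -85.7, "jaw": 0},
    {"linear": [15, 35.8, 0], "twist": -85.7, "jaw": 0},
    {"linear": [15, 35.8, 0], "twist": -85.7, "jaw": 0},
    {"linear": [15, 35.8, 0], "twist": -85.7, "jaw": 0},
  ],
)

```text
time: 10.08
eef_pos: [0.536, -0.2038, 0.2287]
orientation: [-0.001, 0.945, 0.326, -0.001]
contact_force: [1.4, -1.4, 1.1]
grip_width: 0.999
```

```bash
python3 - <<'E'
from h import *
to([.536,-.205,.23],.993)
E
```

```text
eef [ 0.536  -0.2038  0.2287] yaw 0.6636 -> linear cm [-0.07  0.09 -0.13] twist -18.87
```

send_rows(
  commands=[
    {"linear": [0, 0, 0], "twist": -18.9, "jaw": 0},
    {"linear": [0, 0, 0], "twist": -18.9, "jaw": 0},
    {"linear": [0, 0, 0], "twist": -18.9, "jaw": 0},
    {"linear": [0, 0, 0], "twist": -18.9, "jaw": 0},
    {"linear": [0, 0, 0], "twist": -18.9, "jaw": 0},
  ],
)

```text
time: 10.5
eef_pos: [0.5363, -0.2023, 0.2289]
orientation: [-0.001, 0.881, 0.473, -0.001]
contact_force: [1.0, -0.6, -0.4]
grip_width: 1.001
```

```bash
python3 - <<'E'
from h import *
to([.536,-.205,.23],.993)
i,f=grab('wrist','w11'); crop(f,150,70,390,290,3,'w11c')
E
```

```text
eef [ 0.5363 -0.2023  0.2289] yaw 0.9847 -> linear cm [-0.24  0.12 -0.11] twist -0.48
```

View pics/w11c.png

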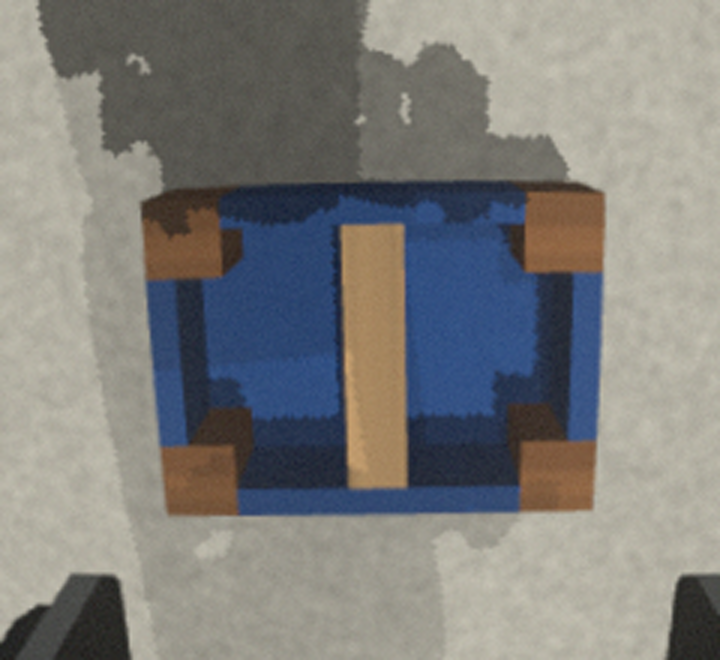

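The small blue tray fills the crop, with rim corners at (142,203), (603,192), (593,510), (168,515) and the strip from (372,225) to (378,488). Measuring.

```bash
python3 - <<'E'
from h import *
i,f=load('w11')
c=lambda p:(np.array(p)+.5)/3-.5+[150,70]
P=onplane(i,c([(142,203),(603,192),(593,510),(168,515)]),.062)
o,y,r=fit(P,[(-.075,.055),(.075,.055),(.075,-.055),(-.075,-.055)]); print(o,y,(r*1000).round(1))
S=onplane(i,c([(340,226),(405,224),(407,487),(348,489)]),.062)
so,sy,r=fit(S,[(-.01,.045),(.01,.045),(.01,-.045),(-.01,-.045)]); print(so,sy,(r*1000).round(1))
oo=so; yy=(y+sy)/2
to([*oo,.10],y); to([*oo,.035],y)
E
```

```text
[ 0.53689515 -0.21196124] 1.0030145718001948 [[ 0.5  0.3]
 [-0.4 -0.5]
 [ 0.1 -0.1]
 [-0.2  0.3]]
[ 0.53696823 -0.21206244] 0.9978168032302168 [[-0.  -0.4]
 [ 0.1  0.4]
 [-0.2  0.2]
 [ 0.1 -0.3]]
eef [ 0.5364 -0.2022  0.2292] yaw 0.9847 -> linear cm [-0.78  0.62 12.92] twist -1.05
eef [ 0.5364 -0.2022  0.2292] yaw 0.9847 -> linear cm [-0.78  0.63 19.42] twist -1.05
```

send_rows(
  commands=[
    {"linear": [-0.8, 0.6, 3], "twist": -1, "jaw": 0},
    {"linear": [-0.8, 0.6, 7], "twist": -1, "jaw": 0},
    {"linear": [-0.8, 0.6, 11], "twist": -1, "jaw": 0},
    {"linear": [-0.8, 0.6, 13], "twist": -1, "jaw": 0},
    {"linear": [-0.8, 0.6, 13], "twist": -1, "jaw": 0},
    {"linear": [-0.8, 0.6, 13], "twist": -1, "jaw": 0},
  ],
)

```text
time: 11.05
eef_pos: [0.5361, -0.212, 0.0991]
orientation: [-0.001, 0.877, 0.481, -0.001]
contact_force: [-0.6, 0.5, 1.0]
grip_width: 1.002
```

```bash
python3 - <<'E'
from h import *
to([.5369,-.2120,.035],1.003)
i,f=grab('wrist','w12')
E
```

```text
eef [ 0.5361 -0.212   0.0991] yaw 1.0033 -> linear cm [0.04 0.09 6.41] twist 0.02
```

View pics/w12.png

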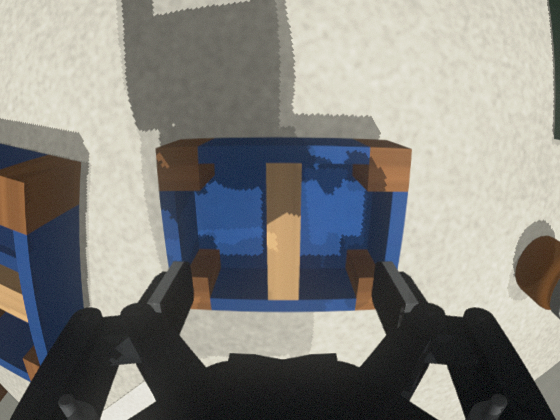

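The strip (column 283) sits midway between the fingers (columns 185 and 380). Descending and gripping.

send_rows(
  commands=[
    {"linear": [0, 0.1, 3], "twist": 0, "jaw": 0},
    {"linear": [0, 0.1, 5], "twist": 0, "jaw": 0},
    {"linear": [0, 0.1, 6.2], "twist": 0, "jaw": 0},
    {"linear": [0, 0.1, 6.4], "twist": 0, "jaw": 0},
    {"linear": [0, 0.1, 6.4], "twist": 0, "jaw": 0.4},
    {"linear": [0, 0.1, 6.4], "twist": 0, "jaw": 0.7},
    {"linear": [0, 0.1, 6.4], "twist": 0, "jaw": 1},
    {"linear": [0, 0.1, 6.4], "twist": 0, "jaw": 1},
    {"linear": [0, 0.1, 6.4], "twist": 0, "jaw": 1},
    {"linear": [0, 0.1, 6.4], "twist": 0, "jaw": 1},
  ],
  newtons=50,
)

```text
time: 11.93
eef_pos: [0.5385, -0.2138, 0.0375]
orientation: [0.001, 0.877, 0.481, 0.001]
contact_force: [-0.0, 0.2, 2.2]
grip_width: 0.224
```

send_rows(
  commands=[
    {"linear": [0, 0, 0], "twist": 0, "jaw": 1},
    {"linear": [0, 0, 0], "twist": 0, "jaw": 1},
    {"linear": [0, 0, 0], "twist": 0, "jaw": 1},
  ],
)

```text
time: 12.18
eef_pos: [0.5386, -0.2138, 0.0374]
orientation: [0.001, 0.877, 0.481, 0.001]
contact_force: [0.2, 0.8, 5.5]
grip_width: 0.224
```

send_rows(
  commands=[
    {"linear": [0, 0, -0.5], "twist": 0, "jaw": 1},
    {"linear": [0, 0, -1.5], "twist": 0, "jaw": 1},
    {"linear": [0, 0, -3], "twist": 0, "jaw": 1},
    {"linear": [0, 0, -6], "twist": 0, "jaw": 1},
    {"linear": [0, 0, -10], "twist": 0, "jaw": 1},
    {"linear": [0, 0, -14], "twist": 0, "jaw": 1},
    {"linear": [0, 0, -16], "twist": 0, "jaw": 1},
    {"linear": [0, 0, -16], "twist": 0, "jaw": 1},
    {"linear": [0, 0, -16], "twist": 0, "jaw": 1},
  ],
)

```text
time: 12.93
eef_pos: [0.5379, -0.2136, 0.1972]
orientation: [0.001, 0.877, 0.481, 0.0]
contact_force: [-0.8, 0.3, -4.9]
grip_width: 0.223
```

```bash
python3 - <<'E'
from h import *
s=status.get_obs(); print(s['contact_force'],s['wrist_torque'],s['grip_width'])
e,r,y=pose(); print(e,y)
i,f=grab('wrist','w13')
np.savez('pics/w13pose.npz',e=e,r=r)
# full tray home (.5701,.1704) yaw -.505
to([.5701,.1704,.20],-.505)
E
```

```text
[-0.82294046  0.27761102 -4.94109057] [0.02978977 0.01624563 0.02848309] 0.2228506309146171
[ 0.53790129 -0.21364269  0.19715755] 1.0039740137895992
eef [ 0.5367 -0.213   0.1948] yaw 1.004 -> linear cm [ 34.13 -17.77  -0.48] twist 86.46
```

View pics/w13.png

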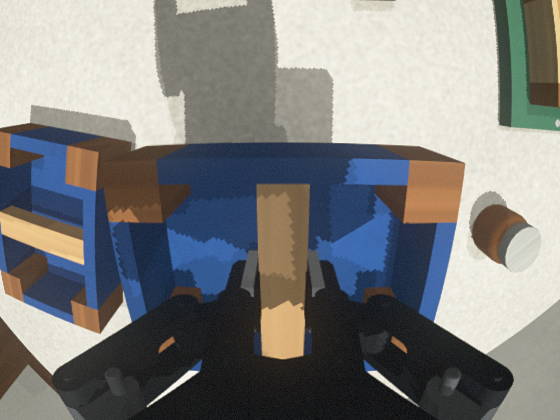

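The tray is held level, weight about 5 N, torque about 0. Next I crop to measure the tray's pose in the tool frame.

```bash
python3 - <<'E'
from h import *
i,f=load('w13'); crop(f,90,130,490,380,2,'w13c')
E
```

```text
(no output)
```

View pics/w13c.png

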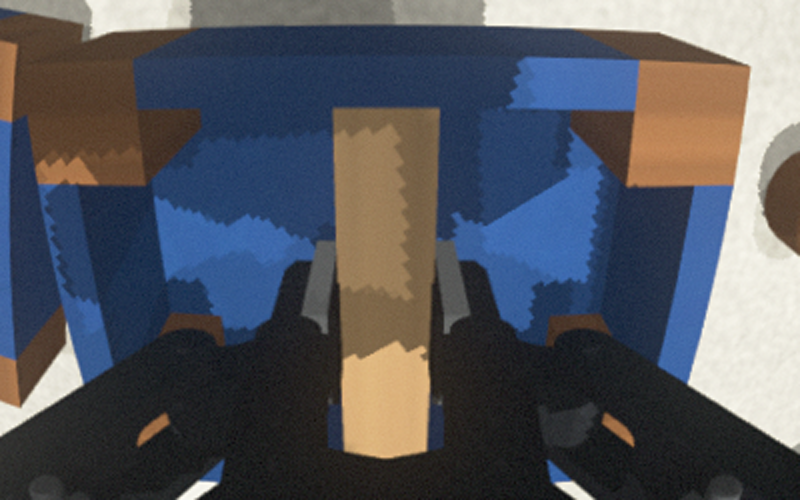

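```bash
python3 - <<'E'
from h import *
i,f=load('w13'); d=np.load('pics/w13pose.npz'); e=d['e']
c=lambda p:(np.array(p)+.5)/2-.5+[90,130]
px=[(750,66),(638,60),(733,186),(628,186),(440,107),(332,107),(133,62),(40,184),(147,185)]
m=[(.075,.055),(.049,.055),(.075,.029),(.049,.029),(.01,.045),(-.01,.045),(-.049,.055),(-.075,.029),(-.049,.029)]
for up in (.0205,.0225,.0245,.0265,.0285):
    P=onplane(i,c(px),e[2]+up); o,y,r=fit(P,m); print(up,o,y,(rel(o,y,e[:2],1.004)*1000).round(2),np.sqrt((r**2).mean()).round(5))
print((r*1000).round(1).tolist())
E
```

```text
0.0205 [ 0.53711052 -0.21251695] 1.0037448622562506 [ 0.53  1.27 -0.26] 0.00125
0.0225 [ 0.53655937 -0.21233578] 1.0037448622562506 [ 0.38  1.83 -0.26] 0.00061
0.0245 [ 0.53600822 -0.2121546 ] 1.0037448622562508 [ 0.24  2.4  -0.26] 0.00024
0.0265 [ 0.53545707 -0.21197343] 1.0037448622562506 [ 0.1   2.96 -0.26] 0.00077
0.0285 [ 0.53490591 -0.21179226] 1.0037448622562508 [-0.05  3.52 -0.26] 0.00142
[[-0.9, -2.4], [-0.6, -1.6], [-1.3, -2.0], [-0.9, -0.6], [-0.1, 0.0], [0.2, 0.4], [1.7, 1.1], [1.3, 2.9], [0.6, 2.1]]
```

The fit is excellent: RMS 0.24 mm with the rim 24.5 mm above the TCP. The tray centre sits 2.4 mm toward −tool y and the yaw is aligned. Carrying it over the full tray.

```bash
python3 - <<'E'
from h import *
to([.5688,.1684,.20],-.505)
E
```

```text
eef [ 0.5367 -0.213   0.1948] yaw 1.004 -> linear cm [ 33.9  -17.77  -0.48] twist 86.46
```

send_rows(
  commands=[
    {"linear": [1, -0.5, 0], "twist": 3, "jaw": 1},
    {"linear": [3, -1.6, 0], "twist": 9, "jaw": 1},
    {"linear": [6, -3.1, 0], "twist": 16, "jaw": 1},
    {"linear": [9, -4.7, 0], "twist": 23, "jaw": 1},
    {"linear": [12, -6.3, 0], "twist": 30, "jaw": 1},
    {"linear": [15, -7.9, 0], "twist": 37, "jaw": 1},
    {"linear": [18, -9.4, 0], "twist": 44, "jaw": 1},
    {"linear": [21, -11, 0], "twist": 51, "jaw": 1},
    {"linear": [24, -12.6, 0], "twist": 58, "jaw": 1},
    {"linear": [26.5, -13.9, 0], "twist": 65, "jaw": 1},
  ],
)

```text
time: 13.82
eef_pos: [0.5601, 0.087, 0.1923]
orientation: [-0.0, 0.998, -0.068, -0.003]
contact_force: [0.7, 0.0, -4.4]
grip_width: 0.224
```

```bash
python3 - <<'E'
from h import *
to([.5688,.1684,.20],-.505)
E
```

```text
eef [0.5601 0.087  0.1923] yaw -0.1358 -> linear cm [-0.25 -8.18 -0.77] twist 21.15
```

send_rows(
  commands=[
    {"linear": [-0.1, -2.5, -0.2], "twist": 6, "jaw": 1},
    {"linear": [-0.1, -5, -0.4], "twist": 12, "jaw": 1},
    {"linear": [-0.2, -7, -0.5], "twist": 17, "jaw": 1},
    {"linear": [-0.2, -8, -0.5], "twist": 20, "jaw": 1},
    {"linear": [-0.2, -8.2, -0.5], "twist": 21.2, "jaw": 1},
    {"linear": [-0.2, -8.2, -0.5], "twist": 21.2, "jaw": 1},
    {"linear": [-0.2, -8.2, -0.5], "twist": 21.2, "jaw": 1},
  ],
)

```text
time: 14.4
eef_pos: [0.5701, 0.1655, 0.199]
orientation: [0.001, 0.969, -0.247, -0.002]
contact_force: [0.3, 0.2, -5.1]
grip_width: 0.223
```

```bash
python3 - <<'E'
from h import *
to([.5688,.1684,.14],-.505); to([.5688,.1684,.14],-.505)
s=status.get_obs(); print(s['contact_force'],s['wrist_torque'])
i,f=grab('wrist','w14'); to([.5688,.1684,.14],-.505)
i,f=grab('top','t14'); to([.5688,.1684,.14],-.505)
E
```

```text
eef [0.5701 0.1655 0.199 ] yaw -0.499 -> linear cm [-0.24 -0.21  5.9 ] twist 0.34
eef [0.5701 0.1655 0.199 ] yaw -0.499 -> linear cm [-0.24 -0.21  5.9 ] twist 0.34
[ 0.2723055   0.17719531 -5.10418079] [-0.02277795  0.04191057 -0.02289121]
eef [0.5705 0.1652 0.1996] yaw -0.4998 -> linear cm [-0.29 -0.21  5.96] twist 0.3
eef [0.5708 0.1652 0.2002] yaw -0.5004 -> linear cm [-0.32 -0.19  6.02] twist 0.26
```

View pics/w14.png

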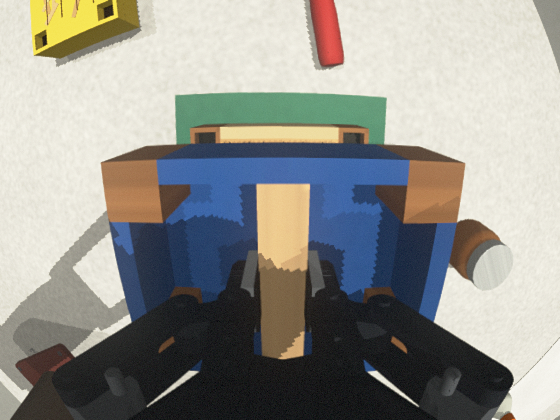

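The held tray is over the full one, whose +y posts show at (205,137) and (352,137). Correcting and lowering to a hover.

send_rows(
  commands=[
    {"linear": [-0.1, -0.1, 1], "twist": 0.3, "jaw": 1},
    {"linear": [-0.2, -0.2, 2.5], "twist": 0.3, "jaw": 1},
    {"linear": [-0.3, -0.2, 4], "twist": 0.3, "jaw": 1},
    {"linear": [-0.3, -0.2, 5.5], "twist": 0.3, "jaw": 1},
    {"linear": [-0.3, -0.2, 6.5], "twist": 0.3, "jaw": 1},
    {"linear": [-0.3, -0.2, 7], "twist": 0.3, "jaw": 1},
    {"linear": [-0.3, -0.2, 7], "twist": 0.3, "jaw": 1},
    {"linear": [-0.3, -0.2, 7], "twist": 0.3, "jaw": 1},
    {"linear": [-0.3, -0.2, 7], "twist": 0.3, "jaw": 1},
  ],
)

```text
time: 15.25
eef_pos: [0.5705, 0.1695, 0.1324]
orientation: [-0.0, 0.968, -0.25, 0.001]
contact_force: [0.0, -0.4, -4.1]
grip_width: 0.223
```

```bash
python3 - <<'E'
from h import *
to([.5688,.1684,.1],-.505)
e,r,y=pose(); np.savez('pics/w15pose.npz',e=e,r=r)
i,f=grab('wrist','w15'); crop(f,90,70,490,320,2,'w15c'); to([.5688,.1684,.1],-.505)
i,f=grab('top','t15'); crop(f,150,130,290,270,5,'t15c'); to([.5688,.1684,.1],-.505)
i,f=grab('scene','s15'); crop(f,250,150,450,300,4,'s15c'); to([.5688,.1684,.1],-.505)
E
```

```text
eef [0.5705 0.1695 0.1324] yaw -0.5059 -> linear cm [-0.1   0.19  3.24] twist -0.05
eef [0.5706 0.1696 0.1326] yaw -0.5058 -> linear cm [-0.11  0.2   3.26] twist -0.04
eef [0.5706 0.1696 0.1326] yaw -0.5057 -> linear cm [-0.1   0.19  3.26] twist -0.04
eef [0.5704 0.1696 0.1324] yaw -0.5056 -> linear cm [-0.09  0.19  3.24] twist -0.04
```

View pics/w15c.png

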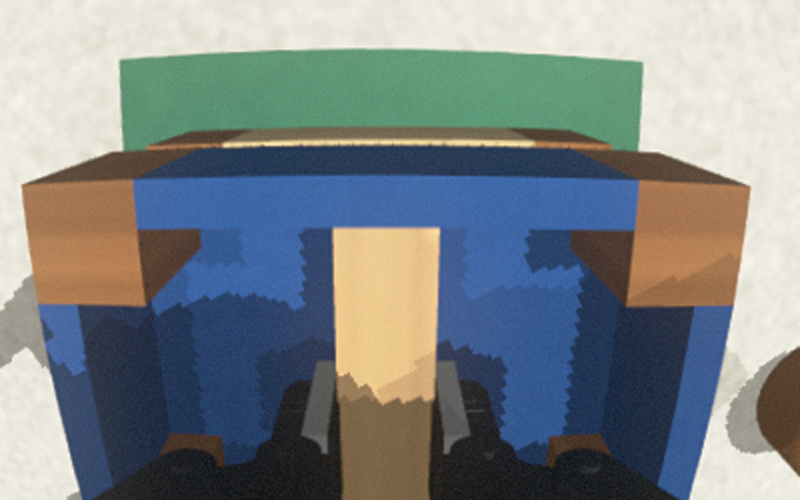

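View pics/s15c.png

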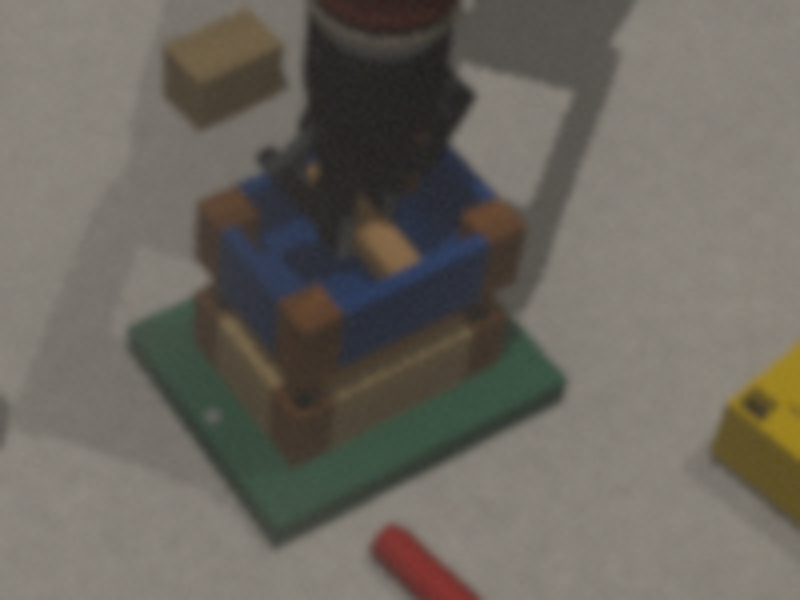

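```bash
python3 - <<'E'
from h import *
i,f=load('w15'); d=np.load('pics/w15pose.npz'); e=d['e']
c=lambda p:(np.array(p)+.5)/2-.5+[90,70]
px=[(22,185),(748,186),(638,180),(133,180),(733,306),(628,306),(440,228),(333,228),(40,303),(147,305)]
m=[(-.075,.055),(.075,.055),(.049,.055),(-.049,.055),(.075,.029),(.049,.029),(.01,.045),(-.01,.045),(-.075,.029),(-.049,.029)]
P=onplane(i,c(px),e[2]+.0245); o,y,r=fit(P,m); print('empty',o,y,(r*1000).round(1).tolist())
F=np.array([.5701,.1704]); fy=-.505
print('empty rel full mm',rel(o,y,F,fy)*1000)
print('tcp rel', rel(e[:2],y,o,y)*1000)
cc,ss=np.cos(fy),np.sin(fy)
for mx,my,z in [(-.075,.055,.074),(.075,.055,.074),(-.075,.055,.024),(.075,.055,.024)]:
    w=[*(F+[cc*mx-ss*my,ss*mx+cc*my]),z]; print(mx,my,z,((proj(i,w)-[90,70]+.5)*2-.5).round(1))
b=onplane(i,c([(120,60),(642,62)]),.024); print('board +y corners now',b, 'pred',bw(-.105,.085),bw(.105,.085))
crop(f,140,125,420,160,5,'w15d') if 0 else cv2.imwrite('pics/w15d.png',cv2.resize(f[125:160,140:300,::-1],None,fx=5,fy=5,interpolation=cv2.INTER_CUBIC))
cv2.imwrite('pics/w15e.png',cv2.resize(f[125:160,270:420,::-1],None,fx=5,fy=5,interpolation=cv2.INTER_CUBIC))
E
```

```text
empty [0.57268621 0.17167611] -0.5080912985314164 [[0.0, -0.1], [-0.5, 0.3], [-0.2, 0.2], [-0.2, -0.0], [-0.2, -0.3], [0.4, -0.1], [-0.0, 0.0], [-0.1, 0.0], [0.5, -0.1], [0.2, 0.1]]
empty rel full mm [ 1.64598939  2.36804879 -3.09129853]
tcp rel [-0.81796405 -2.92356627  0.        ]
-0.075 0.055 0.074 [[148.1 146.4]]
0.075 0.055 0.074 [[612.3 145.5]]
-0.075 0.055 0.024 [[191.3 131.2]]
0.075 0.055 0.024 [[570.1 130.4]]
board +y corners now [[0.52012033 0.29588987 0.024     ]
 [0.70255362 0.19360208 0.024     ]] pred [0.52006001 0.29621697] [0.70320293 0.19346158]
```

View pics/w15d.png

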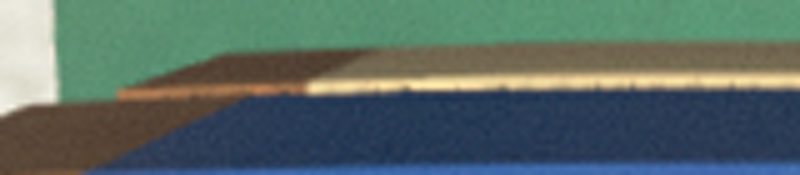

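View pics/w15e.png

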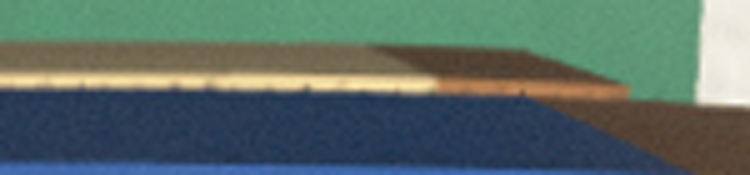

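The full tray's predicted corners match the image within 1 px. The empty tray is (+1.65, +2.4) mm off, so I correct that while lowering to just above the sockets.

send_rows(
  commands=[
    {"linear": [-0.15, 0.2, 0.3], "twist": 0, "jaw": 1},
    {"linear": [-0.15, 0.2, 0.8], "twist": 0, "jaw": 1},
    {"linear": [-0.15, 0.2, 1.3], "twist": 0, "jaw": 1},
    {"linear": [-0.15, 0.2, 1.5], "twist": 0, "jaw": 1},
    {"linear": [-0.15, 0.2, 1.5], "twist": 0, "jaw": 1},
    {"linear": [-0.15, 0.2, 1.5], "twist": 0, "jaw": 1},
    {"linear": [-0.15, 0.2, 1.5], "twist": 0, "jaw": 1},
  ],
)

```text
time: 15.98
eef_pos: [0.5675, 0.1685, 0.1163]
orientation: [-0.0, 0.968, -0.25, 0.0]
contact_force: [0.6, -0.9, -4.8]
grip_width: 0.22
```

```bash
python3 - <<'E'
from h import *
to([.5688,.1684,.1],-.505)
e,r,y=pose(); np.savez('pics/w16pose.npz',e=e,r=r)
i,f=grab('wrist','w16'); crop(f,90,70,490,320,2,'w16c'); to([.5688,.1684,.1],-.505)
E
```

```text
eef [0.5675 0.1685 0.1163] yaw -0.5057 -> linear cm [ 0.11 -0.05  1.63] twist -0.04
eef [0.5676 0.1685 0.1165] yaw -0.5057 -> linear cm [ 0.11 -0.05  1.65] twist -0.04
```

View pics/w16c.png

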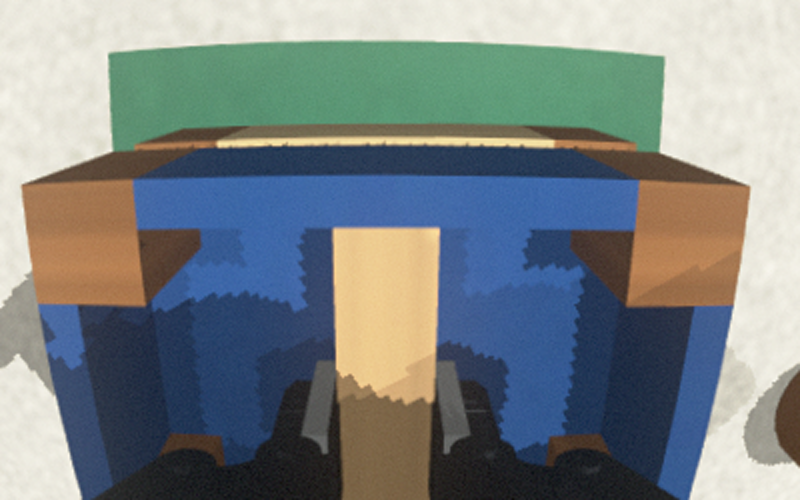

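```bash
python3 - <<'E'
from h import *
i,f=load('w16'); d=np.load('pics/w16pose.npz'); e=d['e']
c=lambda p:(np.array(p)+.5)/2-.5+[90,70]
px=[(22,185),(748,186),(638,180),(133,180),(733,306),(628,306),(440,228),(333,228),(40,303),(147,305)]
m=[(-.075,.055),(.075,.055),(.049,.055),(-.049,.055),(.075,.029),(.049,.029),(.01,.045),(-.01,.045),(-.075,.029),(-.049,.029)]
P=onplane(i,c(px),e[2]+.0245); o,y,r=fit(P,m); print('empty',o,y)
F=np.array([.5701,.1704]); fy=-.505
print('empty rel full mm',rel(o,y,F,fy)*1000)
cc,ss=np.cos(fy),np.sin(fy)
for mx,my,z in [(-.075,.055,.074),(.075,.055,.074),(-.075,.055,.024),(.075,.055,.024)]:
    w=[*(F+[cc*mx-ss*my,ss*mx+cc*my]),z]; print(mx,my,z,((proj(i,w)-[90,70]+.5)*2-.5).round(1))
cv2.imwrite('pics/w16d.png',cv2.resize(f[125:160,140:300,::-1],None,fx=5,fy=5,interpolation=cv2.INTER_CUBIC))
cv2.imwrite('pics/w16e.png',cv2.resize(f[125:160,270:420,::-1],None,fx=5,fy=5,interpolation=cv2.INTER_CUBIC))
E
```

```text
empty [0.56971216 0.17069331] -0.5075806451016163
empty rel full mm [-0.48133102  0.06905799 -2.5806451 ]
-0.075 0.055 0.074 [[136.2 144.8]]
0.075 0.055 0.074 [[637.3 144.6]]
-0.075 0.055 0.024 [[184.6 128.6]]
0.075 0.055 0.024 [[588.1 128.5]]
```

View pics/w16d.png

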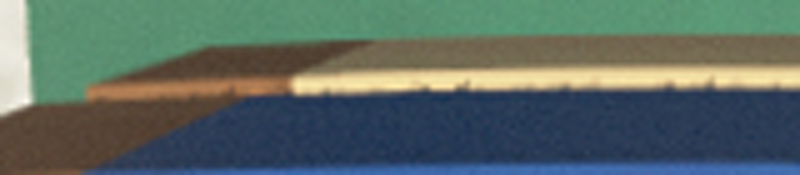

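View pics/w16e.png

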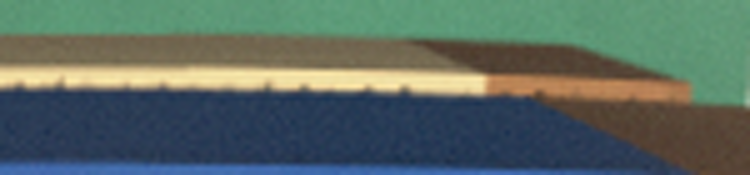

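Aligned to 0.5 mm and 0.003 rad. Lowering straight down.

send_rows(
  commands=[
    {"linear": [0.05, 0, 0.3], "twist": 0, "jaw": 1},
    {"linear": [0.05, 0, 0.6], "twist": 0, "jaw": 1},
    {"linear": [0.05, 0, 0.8], "twist": 0, "jaw": 1},
    {"linear": [0.05, 0, 1.0], "twist": 0, "jaw": 1},
    {"linear": [0.05, 0, 1.2], "twist": 0, "jaw": 1},
    {"linear": [0.05, 0, 1.4], "twist": 0, "jaw": 1},
    {"linear": [0.05, 0, 1.5], "twist": 0, "jaw": 1},
    {"linear": [0.05, 0, 1.6], "twist": 0, "jaw": 1},
    {"linear": [0.05, 0, 1.6], "twist": 0, "jaw": 1},
  ],
)

```text
time: 16.78
eef_pos: [0.5678, 0.1682, 0.1001]
orientation: [0.0, 0.968, -0.25, -0.0]
contact_force: [-0.8, 0.7, -4.3]
grip_width: 0.223
```

```bash
python3 - <<'E'
from h import *
to([.5688,.1684,.0995],-.505); print(status.get_obs()['contact_force'],status.get_obs()['wrist_torque'])
i,f=grab('wrist','w17'); crop(f,90,70,490,320,2,'w17c')
i,f=grab('scene','s17'); crop(f,250,150,450,300,4,'s17c')
E
```

```text
eef [0.5678 0.1682 0.1001] yaw -0.5057 -> linear cm [ 0.08 -0.07  0.06] twist -0.04
[-0.75102277  0.73470797 -4.31962158] [ 0.03916376 -0.00945913 -0.00370161]
```

View pics/w17c.png

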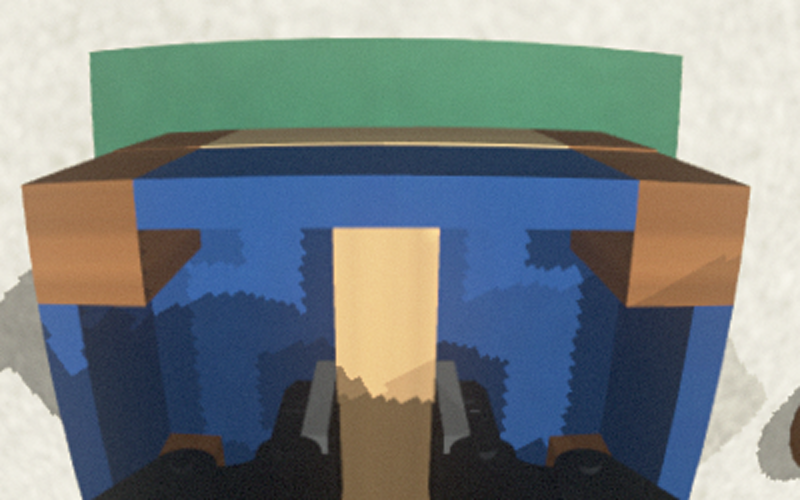

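View pics/s17c.png

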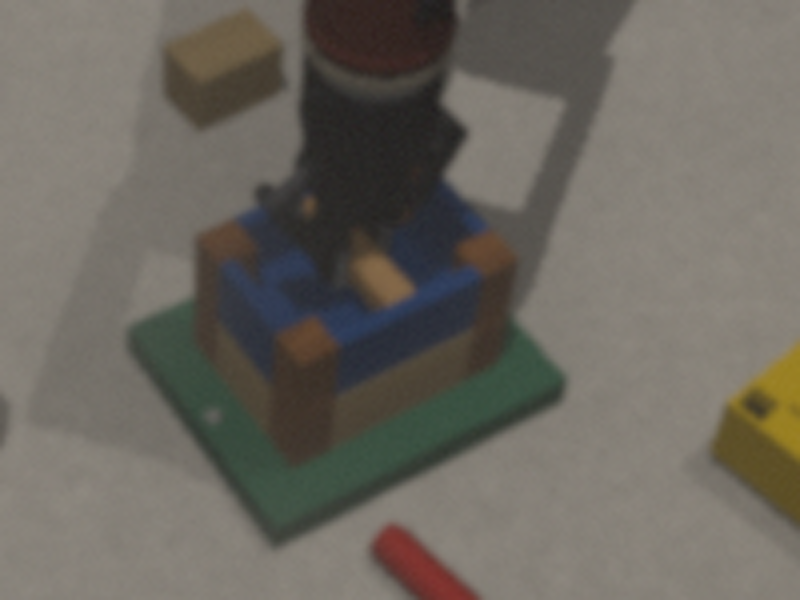

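The pins are in and the posts line up. The arm still carries the weight (−4.3 N), so about 1 mm remains. I'll lower the rest and check the force before opening.

send_rows(
  commands=[
    {"linear": [0.05, 0, 0.1], "twist": 0, "jaw": 1},
    {"linear": [0.05, 0, 0.15], "twist": 0, "jaw": 1},
    {"linear": [0.05, 0, 0.15], "twist": 0, "jaw": 1},
    {"linear": [0.05, 0, 0.15], "twist": 0, "jaw": 1},
  ],
)

```text
time: 17.22
eef_pos: [0.5685, 0.1681, 0.0997]
orientation: [-0.0, 0.968, -0.25, 0.0]
contact_force: [-3.1, -0.0, 3.7]
grip_width: 0.224
```

The force flipped to +3.7 N, so the tray is seated. Releasing.

send_rows(
  commands=[
    {"linear": [0, 0, 0], "twist": 0, "jaw": 0.7},
    {"linear": [0, 0, 0], "twist": 0, "jaw": 0.6},
    {"linear": [0, 0, 0], "twist": 0, "jaw": 0.4},
    {"linear": [0, 0, 0], "twist": 0, "jaw": 0.2},
    {"linear": [0, 0, 0], "twist": 0, "jaw": 0},
    {"linear": [0, 0, 0], "twist": 0, "jaw": 0},
    {"linear": [0, 0, 0], "twist": 0, "jaw": 0},
    {"linear": [0, 0, 0], "twist": 0, "jaw": 0},
  ],
)

```text
time: 17.88
eef_pos: [0.5683, 0.168, 0.0988]
orientation: [-0.0, 0.968, -0.25, 0.0]
contact_force: [0.1, 0.5, -0.4]
grip_width: 0.997
```

```bash
python3 - <<'E'
from h import *
bpose(); print(status.get_obs()['grip_width'])
i,f=grab('wrist','w18')
E
```

```text
tcp in board mm [-0.17 -3.21  0.01] z 0.0988 F [ 0.09  0.46 -0.42]
0.9974704534288488
```

View pics/w18.png

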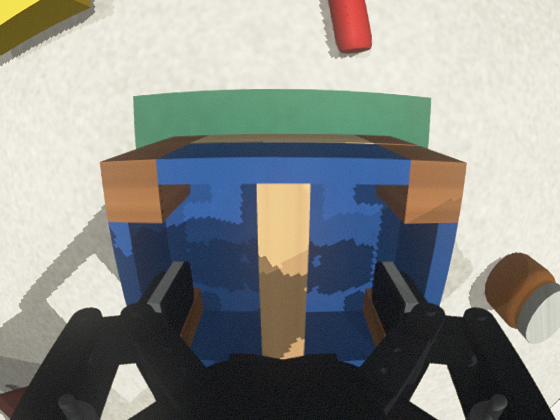

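The fingers are open and free of the strip and walls. Going straight up.

send_rows(
  commands=[
    {"linear": [0, 0, -1], "twist": 0, "jaw": 0},
    {"linear": [0, 0, -3], "twist": 0, "jaw": 0},
    {"linear": [0, 0, -6], "twist": 0, "jaw": 0},
    {"linear": [0, 0, -10], "twist": 0, "jaw": 0},
    {"linear": [0, 0, -14], "twist": 0, "jaw": 0},
    {"linear": [0, 0, -18], "twist": 0, "jaw": 0},
    {"linear": [0, 0, -20], "twist": 0, "jaw": 0},
    {"linear": [0, 0, -20], "twist": 0, "jaw": 0},
    {"linear": [0, 0, -20], "twist": 0, "jaw": 0},
  ],
)

```text
time: 18.68
eef_pos: [0.5692, 0.1682, 0.3017]
orientation: [-0.001, 0.968, -0.25, 0.002]
contact_force: [-0.2, -0.3, -0.6]
grip_width: 1.002
```

```bash
python3 - <<'E'
from h import *
bpose()
i,f=grab('wrist','w19'); crop(f,160,70,400,290,3,'w19c')
i,f=grab('scene','s19'); crop(f,250,150,450,300,4,'s19c')
i,f=grab('top','t19')
E
```

```text
tcp in board mm [ 0.51 -2.62  0.01] z 0.3017 F [-0.23 -0.25 -0.55]
```

View pics/w19c.png

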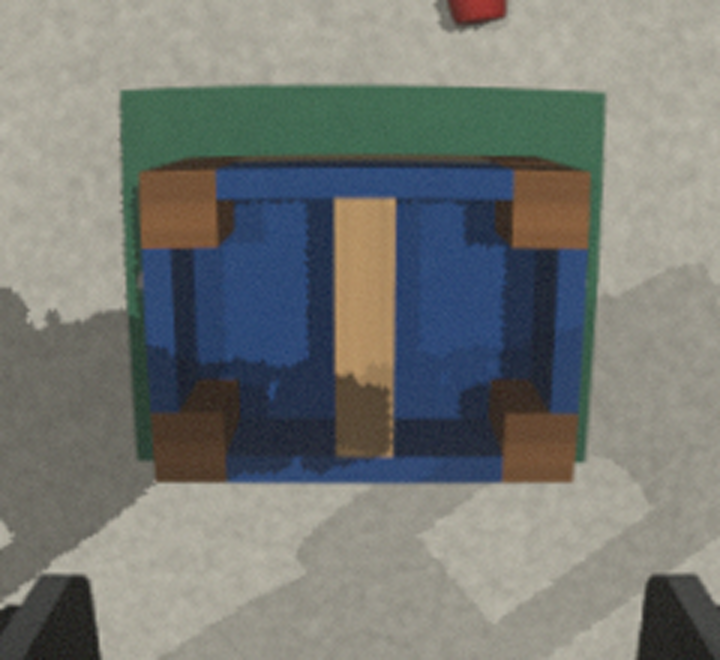

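View pics/s19c.png

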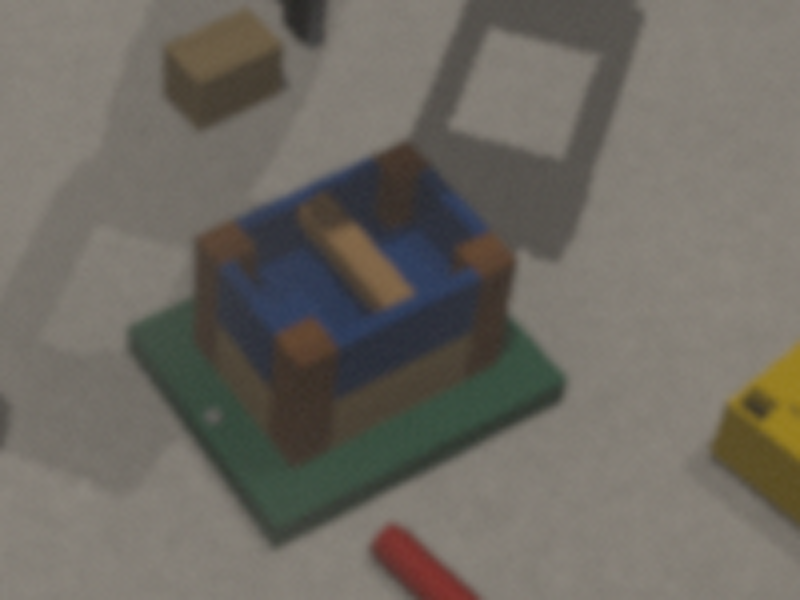

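View pics/t19.png

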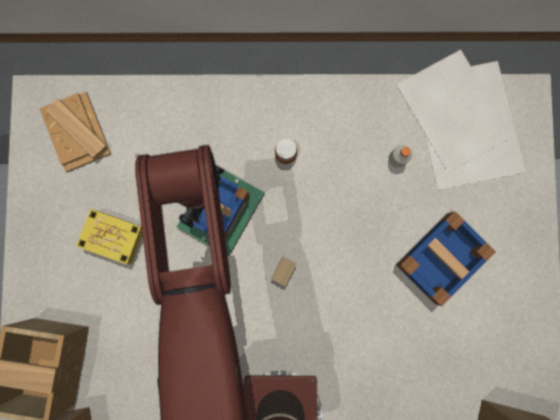

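The stack looks flush from the scene camera, and the bystanders are unmoved: jar (286,152), glue (401,155), block (283,272). One numeric check of the stack from the wrist view before handing in.

```bash
python3 - <<'E'
from h import *
i,f=load('w19')
c=lambda p:(np.array(p)+.5)/3-.5+[160,70]
px=[(140,171),(590,171),(574,482),(155,482)]
m=[(-.075,.055),(.075,.055),(.075,-.055),(-.075,-.055)]
for z in (.118,.124,.130):
    P=onplane(i,c(px),z); o,y,r=fit(P,m); print(z,(rel(o,y,np.array([.5701,.1704]),-.505)*1000).round(1),'W',np.linalg.norm(P[0]-P[1]).round(4),np.linalg.norm(P[2]-P[3]).round(4),'H',np.linalg.norm(P[0]-P[3]).round(4))
E
```

```text
0.118 [ 0.8 -1.2 -2.2] W 0.1522 0.1536 H 0.1124
0.124 [ 0.8  0.1 -2.2] W 0.1494 0.1508 H 0.1104
0.13 [ 0.8  1.5 -2.2] W 0.1466 0.148 H 0.1083
```

The rim is at 0.124 m, which is the home height. The offset is (0.8, 0.1) mm and the yaw −0.002 rad. Handing in.

```bash
python3 -c "
from plant import sign_off,status
print(sign_off(), status.get_obs()['time'])"
```

```text
the job is handed in; nothing more can be done
the job is handed in; nothing more can be done
```

Both trays are home and the job is handed in, with the last move ending at about 18.7 s of the 64 s allowed; the sign-off gives no verdict.

**Full tray:** I pushed it with both fingers, first on its −x end to square it up, then on its +y face until its pins dropped into the board. The wrist camera then showed it at (0.2, −0.1) mm from home with 0.01 rad of yaw, and its socket spacing matched the home height.

**Empty tray:** I lifted the small blue tray by its strip, corrected about 2 mm of offset while hovering, and lowered it until the force changed from −4.3 to +3.7 N. Then I let go and backed straight up. The last check put it at (0.8, 0.1) mm on the full tray with −0.002 rad of yaw, and its rim was at the home height of 0.124 m.

**Bystanders:** the last top view showed the jar, glue bottle and block at their starting pixels. The arm hid the screwdriver there, but its handle was clear of the gripper and in place in the wrist and scene views.

**Disagreements:** the top camera read the full tray 2–3 mm differently in x than the wrist camera, so I relied on the wrist readings. The first push also overshot by about 2 mm in x, which I corrected during the second push. No check failed.

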